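# Lower the sprung probe into the sample pan and lock it

## Robot

A 7-joint arm with a two-finger parallel gripper is mounted at the origin on a cart in front of the work surface, level with it; the furniture and walls round the work are solid. World frame = base frame: x ahead of the robot, y to its left, z up, the work surface at z = 0. Lengths are in m, angles in rad, forces in N, time in s.
With the tool pointing down it reaches from about 0.4 to 0.875 m from the base axis. Payload 6.5 kg.
Tool frame: the origin (TCP) lies midway between the tips of the shut fingers; the grasp point (between the pads) lies 19 mm behind it; x points along the fingers, y is the direction in which the jaws open and shut, and the axes are right-handed (so a half turn about x gives the same grasp; the last joint's range is limited). The gripper opens to 88 mm and grips with 3 to 60 N. Pads are 18 mm wide; open, the fingers measure 123 mm over their backs; the gripper's body (75 mm by 187 mm) begins 45 mm behind the grasp point.
Start: joints at [1.134, 0.536, -0.004, 1.538, 0.003, 1.067, -0.071], TCP at [0.236, -0.606, 0.239] pointing down, gripper open.
Joint ranges: [-2.7, 2.7], [-0.37, 2.16], [-1.27, 1.26], [0.24, 2.4], [-1.31, 4.45], [0.19, 1.91], [-2.76, 2.76]. Speed limits (rad/s): [2.39, 2.39, 3.14, 3.14, 3.14, 3.14, 3.14].

## Interface

Orientations are given as a unit quaternion [w, x, y, z].
In Python, from cell import arm gives the robot as it stands.
- The arm moves only by the tool drive_tool, never from a script. Its argument "deltas" is text: rows parted by semicolons, each of 5 numbers parted by spaces: the shift along the world's x, y, z in cm, then the turn about the world's z in degrees, then the gripper command: -1 is shut, 1 is fully open, values between are in proportion. A call has 1 to 8 rows; each row is the pose to reach, as a shift and turn from the pose commanded when the call began; what a row does not reach only later rows make up. A row lasts 1/10 s, in which the tool goes at most 50 mm and 8.59 degrees, less where a joint would pass 70% of its speed; a pose out of reach is approached as far as the arm can. A call with a gripper value outside its range is refused whole. The fingers move at their own pace and stop on an object; "squeeze" is the grip in N (left out, the last holds). Time passes only in rows, so rows that repeat a pose let the fingers close. It gives the time, the measured TCP pose, the force and the opening at its end, in the units of the state.
- arm.read_state(): the state, without advancing time (a new reading comes with each control period).
- arm.camera(name): name is "scene" or "top" or "wrist"; returns a dict with "img" (420x560x3 uint8, red, green, blue), "fovy" (degrees; the focal length in pixels is half the picture's height over the tangent of half this angle, whatever the lens; pixels are square), "cx", "cy" (the principal point, pixels), "R" (3x3) and "t" (3): a world point X has camera coordinates R X + t; the wrist camera has in their place "tool_from_camera" (4x4, takes a point from camera to tool coordinates, whose origin is the TCP and whose axes are the tool frame's). Camera axes: x right, y down, z forward; pixel columns grow to the right and rows downward; lengths in m; the calibration is good to about 2 mm. A picture is of the moment at which its call begins: read the wrist's pose just before it. There is no depth.
- arm.finish_job(): hands the job in, once; it reports no verdict.
The state is a dict: "time_s": time; "joints": joint angles; "qvel": joint speeds; "tau": joint torques, N m; "eef_pos": TCP position; "orientation": TCP orientation; "force": force on the tool from outside, world axes, zero at the start; "wrist_torque": the same for the moment, N m; "width": finger opening in m.
Only numpy, scipy, OpenCV 4.12 (cv2) and the standard library are available. Lean on these libraries where they do the work, as an engineer would, in place of code of your own. Each camera call takes 0.05 s, during which the arm holds its last target.

## Task

Slide the handled steel pan onto the ring marked on the bench under the slanting probe, then press the sprung probe down along its slope until it meets its end stop (gently, without forcing the stop), turn its grip clockwise into the holding notch, and let it settle there so that it stays down in the pan by itself. Leave the bottles and the beaker where they stand.

Things in the scene. Friction and masses are not known exactly. Their poses are not given: they have to be found in the camera images.
- pan_center (a point): Middle of the loose steel sample pan, 20 mm above its underside. The pan is round and open, 110 mm across, 40 mm high, wall 3 mm, floor 4 mm, about 0.2 kg. The point's x axis points along the pan's straight handle, away from the pan; z is up.
- pan_grip (a point): Grip point on the pan's handle, 145 mm from the pan's middle and 31 mm above its underside. The handle is a bar 10 mm wide, 14 mm high, reaching from the rim to 178 mm from the middle; x points outward along it, z up.
- pan_mark (a point): Centre, on the bench, of the flat painted ring (120 mm across) where the pan is to stand; fixed part of the probe stand. x points level to the stand's column (front face 117 mm off, foot 100 mm off), y is level, z up. The probe over it slants 27 degrees, upper end to -x. Bring the pan in sliding on the bench from +y or -y, its handle sideways: the raised probe clears its rim by 25 mm.
- probe_tip (a point): Lower end of the probe, a steel rod 12 mm thick. z points up along the probe's slanting axis (27 degrees from vertical), y is horizontal. Raised, it is 68 mm above the bench.
- knob_grip (a point): Middle of the flat white grip at the probe's upper end: a blade 44 mm wide (its x), 12 mm thick (its y), 42 mm long (its z, up the slanting axis), 217 mm up the axis from the tip. Pinch it across the thickness, coming down along the axis. Fully pressed, its middle still stays 40 mm above the top of the slotted steel sleeve (60 mm across) round the probe.
- probe (a joint): How far the probe is pressed down its axis (m): 0 raised, where its spring returns it. The spring pushes back with 3 N at first, 10 N at the bottom. The end stop comes after 50 to 62 mm, different each time and not reported (the sleeve's setting differs): feel for it. The stop breaks above 60 N. Only within 3 mm of the stop can the grip turn.
- knob (a joint): How far the grip is turned about the probe's axis (rad): 0 in the straight slot, positive clockwise seen from the grip end; a weak spring (up to 0.2 N m) turns it back. The holding notch is at 0.70, its end wall 2 degrees farther. Held turned there and let up, the probe rises 10 mm in the notch and stays; released short of it, it snaps back up.
- bottle_mid (a point): Middle of a loose white dropper bottle, 41 mm across, 83 mm high, to be left alone.
- beaker_mid (a point): Middle of a loose small beaker, 45 mm across, 52 mm high, to be left alone.
- amber_mid (a point): Middle of a loose amber bottle, 57 mm across, 112 mm high, to be left alone.
- head_front (a point): Middle of the lower front edge of the stand's white meter head, 450 mm above the bench; axes as pan_mark. The head is 80 mm wide and 36 mm high and reaches from here back to the column, over the probe's grip, so the grip can be taken only with the tool tilted along the probe. Lower down an arm 34 mm wide, 150 to 174 mm above the bench, joins column and sleeve.

How it is judged:
On the way, in this order (a step that is already met when the one before it is completed fails the run):
1. the pan stands on the marked ring while the probe is still up (horizontal distance between pan_center and pan_mark below 0.028 m and height (world z) of pan_center below 0.026 m and value of joint probe below 0.01 m), for 0.2 s.
2. the probe is pressed down and its grip turned into the notch (value of joint probe above 0.034 m and value of joint knob above 0.55 rad), for 0.2 s.
At the end, for the whole second after the job is handed in: The probe stays down by itself (pressed by more than 34 mm) with its grip in the notch (turned by more than 0.55 rad) and at rest; the pan stands flat and still on the bench under it, its middle within 28 mm of the centre of the marked ring (all of step 2 and velocity of joint probe between -0.005 and 0.005 m/s and horizontal distance between pan_center and pan_mark below 0.028 m and height (world z) of pan_center below 0.026 m and angle between pan_center's own z axis and vertical below 0.1 rad and linear speed of pan below 0.01 m/s); the robot touches nothing.
It fails at once if the probe's end stop is forced with more than 60 N (contact force between any of stop0, stop1, stop2 and knob above 60 N).
It fails at once if a bottle or the beaker is moved by more than 30 mm or knocked over (distance of any of bottle_mid, beaker_mid, amber_mid from where it was at the start of the episode above 0.03 m).
It also fails if it takes over 64 s, if anything falls off the work surface, if the arm or the gripper's body presses on something with over 40 N, if the wrist force passes 120 N, or if a joint passes its speed limit or range.

## Working session

There is one attempt and no reset: what is moved stays moved. The work goes in short steps, Python scripts to look and compute and a tool call to move; the robot and the scene stay as the last step left them, time stands still between calls to the robot, and variables do not carry over. Pictures are saved under pics/ and viewed, and the job is handed in when it is done.

Besides the shell and the picture viewer there is one more tool, called after "Request:" as a command line: name --argument value ..., lists and objects as JSON in quotes. drive_tool: Moves the arm, as the interface text tells. Its arguments: {"type":"object","properties":{"deltas":{"type":"string"},"squeeze":{"type":"number"}},"required":["deltas"]}

```bash
ls -la; mkdir -p pics
python3 - <<'E'
from cell import arm
import cv2,numpy as np
print(arm.read_state())
for n in ["scene","top","wrist"]:
    c=arm.camera(n); cv2.imwrite(f"pics/{n}0.png",c["img"][:,:,::-1]); print(n,{k:(np.round(v,4).tolist() if k!="img" else 0) for k,v in c.items()})
print([a for a in dir(arm) if a[0]!='_'])
E
```

```text
total 12
drwxr-xr-x  3 agent agent 4096 Dec  6 13:49 .
drwxr-xr-x 23 root  root  4096 Dec  6 13:49 ..
drwxr-xr-x  2 agent agent 4096 Dec  6 13:49 pics
{'time_s': 0.0, 'joints': array([ 1.13379716,  0.53716964, -0.00444852,  1.53883426,  0.00259207,
        1.06731387, -0.07117541]), 'qvel': array([-0.00028585,  0.00045044,  0.00155791,  0.00013616,  0.00046681,
        0.00129076, -0.00124933]), 'tau': array([-3.11514339e-05, -5.70987403e+01,  9.90524031e-01, -2.51613200e+01,
       -5.61843580e-02,  1.77887699e-02,  1.83086413e-04]), 'eef_pos': array([ 0.23530749, -0.60526398,  0.23785189]), 'orientation': array([-0.12979395, -0.69483048, -0.13097134,  0.69513354]), 'force': array([-1.38775438, -0.49093041, -0.22205893]), 'wrist_torque': array([-0.07271274, -0.00582319, -0.00305842]), 'width': 0.08817213425456534}
scene {'img': 0, 'fovy': 57.7468, 'cx': 278.7838, 'cy': 212.078, 'R': [[0.9534, 0.3011, -0.0211], [0.2033, -0.6922, -0.6924], [-0.2231, 0.6559, -0.7212]], 't': [-0.5351, 0.1014, 1.2093]}
top {'img': 0, 'fovy': 54.3826, 'cx': 283.1924, 'cy': 206.9197, 'R': [[-0.194, -0.981, -0.0066], [-0.9271, 0.1855, -0.3256], [0.3206, -0.057, -0.9455]], 't': [0.167, 0.5783, 1.1319]}
wrist {'img': 0, 'fovy': 67.9008, 'cx': 284.481, 'cy': 211.4871, 'tool_from_camera': [[-0.0004, -0.2983, 0.9545, -0.1465], [1.0, -0.0, 0.0005, 0.0005], [-0.0001, 0.9545, 0.2983, -0.0766], [0.0, 0.0, 0.0, 1.0]]}
['PlanningError', 'camera', 'finish_job', 'read_state']
```

View pics/scene0.png

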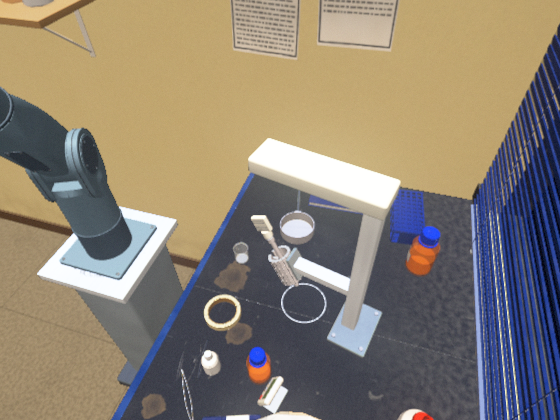

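View pics/top0.png

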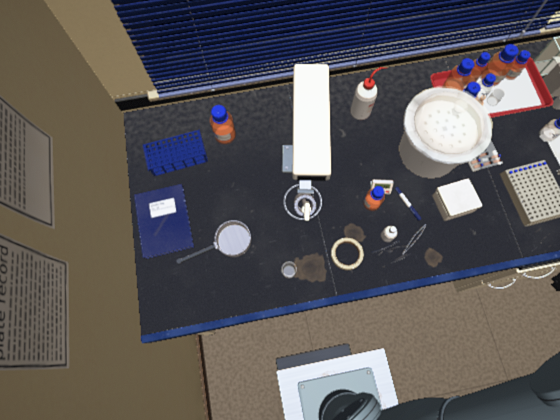

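View pics/wrist0.png

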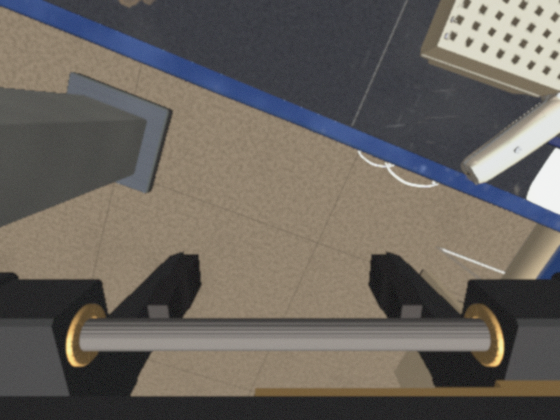

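```bash
cat > h.py <<'E'
import cv2,numpy as np
from cell import arm
from scipy.spatial.transform import Rotation as Ro
def cam(n,save=None):
    s=arm.read_state(); c=arm.camera(n)
    h=c["img"].shape[0]; f=h/2/np.tan(np.radians(c["fovy"])/2); c["f"]=f
    if n=="wrist":
        w,x,y,z=s["orientation"]; T=np.eye(4); T[:3,:3]=Ro.from_quat([x,y,z,w]).as_matrix(); T[:3,3]=s["eef_pos"]
        M=np.linalg.inv(T@np.array(c["tool_from_camera"])); c["R"]=M[:3,:3]; c["t"]=M[:3,3]
    if save: cv2.imwrite(f"pics/{save}.png",c["img"][:,:,::-1]); np.savez(f"pics/{save}.npz",**{k:c[k] for k in("f","cx","cy","R","t","img")})
    return c
def load(s): return dict(np.load(f"pics/{s}.npz"))
def ray(c,u,v):
    R=np.array(c["R"]);t=np.array(c["t"]); d=R.T@np.array([(u-c["cx"])/c["f"],(v-c["cy"])/c["f"],1]); return -R.T@t,d/np.linalg.norm(d)
def plane(c,u,v,z=0):
    o,d=ray(c,u,v); return o+d*(z-o[2])/d[2]
def tri(*obs):
    A=np.zeros((3,3));b=np.zeros(3);rs=[ray(*o) for o in obs]
    for o,d in rs: P=np.eye(3)-np.outer(d,d);A+=P;b+=P@o
    X=np.linalg.solve(A,b); return X,[float(np.linalg.norm(np.cross(X-o,d)))for o,d in rs]
def proj(c,X):
    p=np.array(c["R"])@np.array(X)+np.array(c["t"]); return c["f"]*p[0]/p[2]+c["cx"],c["f"]*p[1]/p[2]+c["cy"]
def crop(c,x0,y0,x1,y1,k,name):
    im=cv2.resize(c["img"][y0:y1,x0:x1,::-1],None,fx=k,fy=k,interpolation=cv2.INTER_CUBIC)
    for x in range(-(-x0//20)*20,x1,20): cv2.line(im,(int((x-x0+.5)*k),0),(int((x-x0+.5)*k),6),(0,255,255),1); cv2.putText(im,str(x),(int((x-x0+.5)*k),16),0,.35,(0,255,255),1)
    for y in range(-(-y0//20)*20,y1,20): cv2.line(im,(0,int((y-y0+.5)*k)),(6,int((y-y0+.5)*k)),(0,255,255),1); cv2.putText(im,str(y),(8,int((y-y0+.5)*k)),0,.35,(0,255,255),1)
    cv2.imwrite(f"pics/{name}.png",im)
E
python3 - <<'E'
from h import *
s=cam("scene","s1");t=cam("top","t1")
crop(s,220,130,410,360,2.6*0.98,"s1c"); crop(t,160,50,430,290,2.9*.85,"t1c")
E
```

```text
(no output)
```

View pics/s1c.png

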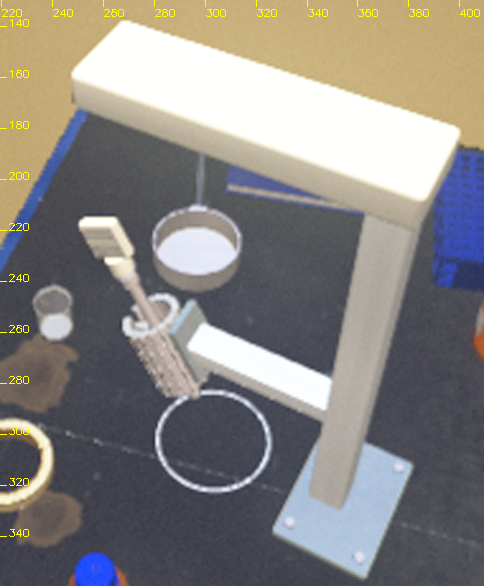

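View pics/t1c.png

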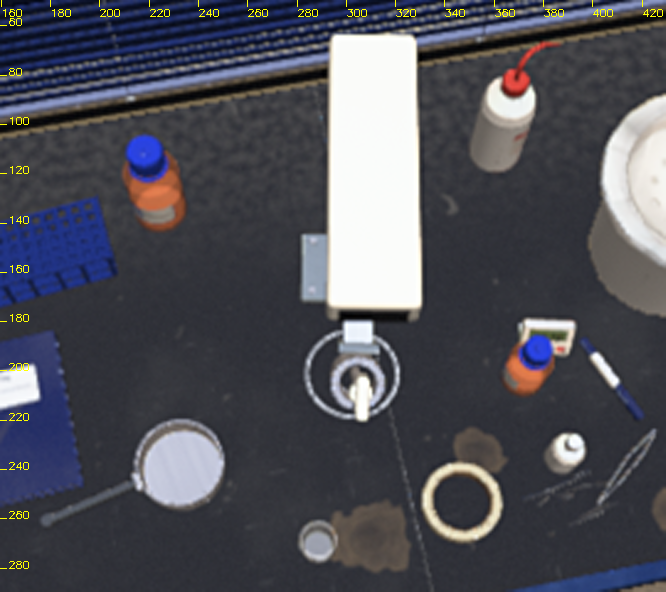

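Run:
```python
from h import *
s=load("s1");t=load("t1")
print("cams",-s["R"].T@s["t"],-t["R"].T@t["t"])
S=lambda x,y:(s,220+x/2.548-.2,130+y/2.548-.2)
T=lambda x,y:(t,160+x/2.465-.2,50+y/2.465-.2)
for n,a,b in [("ring",(213,441),(352,374)),("headcorner-y",(74,98),(420,320)),("headcornertop",(74,72),(421,308)),("knob",(107,238),(363,397)),("pan rim ctr",(197,229),(181,463)),("beaker",(52,300),(318,540)),("coltop",(0,0),(0,0))][:-1]:
    print(n,tri(S(*a),T(*b)))
print(plane(*S(213,441)),plane(*T(352,374)))
for n,p in [("foot1",(302,234)),("foot2",(302,300))]: print(n,plane(*T(*p),.01))
for n,p in [("handle end",(45,520)),("handle root",(140,483))]: print(n,plane(*T(*p),.031))
print("pan",plane(*T(180,464),.04))
```

```text
cams [ 0.7592437  -0.56187616  0.93102509] [0.20562307 0.12110622 1.25955033]
ring (array([ 0.6404189 , -0.02195014, -0.00725889]), [0.0007674944123363214, 0.0007674944123363714])
headcorner-y (array([ 0.5199131 , -0.03607475,  0.4571299 ]), [0.0018194184323661589, 0.0018194184323662528])
headcornertop (array([ 0.521177  , -0.03460087,  0.48114947]), [0.0019999907467198167, 0.001999990746719849])
knob (array([0.52297666, 0.00277567, 0.2585371 ]), [0.0006100229068385937, 0.0006100229068387206])
pan rim ctr (array([0.55037222, 0.21851194, 0.05342468]), [0.003277513206383437, 0.0032775132063831524])
beaker (array([0.42117817, 0.06940555, 0.04952221]), [0.00031843791057994475, 0.0003184379105798122])
[ 0.64074541 -0.02664162  0.        ] [ 0.63859867 -0.02072763  0.        ]
foot1 [0.85008955 0.00518495 0.01      ]
foot2 [0.75237855 0.02443314 0.01      ]
handle end [0.51492436 0.39472604 0.031     ]
handle root [0.53836661 0.27282203 0.031     ]
pan [0.55023752 0.21923372 0.04      ]
```

Run:
```python
from h import *
s=arm.read_state();w,x,y,z=s["orientation"];R=Ro.from_quat([x,y,z,w]).as_matrix();print(R.round(3))
for n in (1,2): print(np.degrees(np.arctan2(R[1,n],R[0,n])))
t=load("t1"); crop(t,150,205,260,290,6,"pan"); crop(load("s1"),260,150,340,260,5,"pan2")
```

```text
[[-0.     0.362 -0.932]
 [ 0.001 -0.932 -0.362]
 [-1.    -0.001  0.   ]]
-68.75331153452491
-158.75330805940257
```

View pics/pan.png

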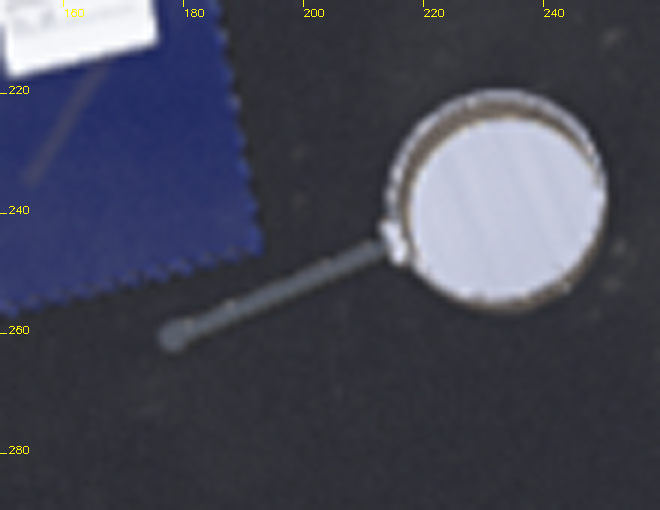

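View pics/pan2.png

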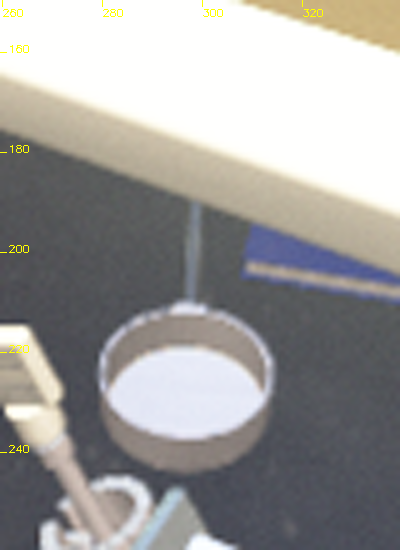

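Run:
```python
from h import *
t=load("t1");s=load("s1")
P=lambda x,y:(t,150+x/6-.4,205+y/6-.4)
c=plane(*P(497,196),.04);e=plane(*P(172,335),.036);r=plane(*P(382,247),.036)
print(c,e,r)
d=e-c;d/=np.linalg.norm(d);print(np.degrees(np.arctan2(d[1],d[0])), np.linalg.norm((e-c)[:2]),c+.145*d)
d2=e-r;print(np.degrees(np.arctan2(d2[1],d2[0])))
# scene
print(tri((s,260+187/5-.4,150+390/5-.4),P(497,196)), plane(s,260+187/5-.4,150+387/5-.4,.04))
```

```text
[0.55288433 0.22003233 0.04      ] [0.51452017 0.3928734  0.036     ] [0.53893898 0.28224449 0.036     ]
102.51460434866632 0.17704757990161965 [0.52147252 0.36155113 0.03672488]
102.44715426914561
(array([0.55601955, 0.22003465, 0.01981532]), [0.0029649550519888403, 0.002964955051988819]) [0.5576955  0.20291193 0.04      ]
```

Request:
drive_tool --deltas "1.6 4.6 0 0 1;3.1 9.1 0 0 1;4.7 13.7 0 0 1;6.2 18.2 0 0 1;7.8 22.8 0 0 1;9.4 27.4 0 0 1;10.9 31.9 0 0 1;12.5 36.5 0 0 1"

```text
time_s: 1.05
eef_pos: [0.3607, -0.2391, 0.2389]
orientation: [0.13, 0.695, 0.13, -0.695]
force: [1.5, 0.2, -0.3]
width: 0.0885
```

Request:
drive_tool --deltas "1.2 4.8 0 0 1;2.4 9.5 0 0 1;3.6 14.3 0 0 1;4.6 19 0 0 1;4.6 24 0 0 1;4.6 29 0 0 1;4.6 34 0 0 1;4.8 39 0 0 1"

```text
time_s: 1.85
eef_pos: [0.4081, 0.151, 0.239]
orientation: [0.13, 0.695, 0.13, -0.695]
force: [1.7, -1.3, -1.0]
width: 0.0879
```

Request:
drive_tool --deltas "1 4.5 0 8.5 1;3 8 0 17 1;5 12 0 25.5 1;7 16 0 34 1;9 19 0 42.5 1;11 21 0 51 1;11 21 0 59.5 1;11 21 0 68 1"

```text
time_s: 2.65
eef_pos: [0.5187, 0.3598, 0.2382]
orientation: [-0.498, -0.502, -0.499, 0.502]
force: [0.7, 0.1, 0.6]
width: 0.0879
```

Request:
drive_tool --deltas "0 0 0 8 1;0 0 0 13.3 1;0 0 -5 13.3 1;0 0 -5 13.3 1"

```text
time_s: 3.05
eef_pos: [0.5163, 0.3559, 0.1834]
orientation: [0.551, 0.439, 0.552, -0.446]
force: [-0.6, -1.3, -0.7]
width: 0.0878
```

Run:
```python
from h import *
c=cam("wrist","w1");s=arm.read_state();print(s["eef_pos"],s["time_s"],s["joints"])
```

```text
[0.5171848  0.35725762 0.18632867] 3.1 [-0.16643927  0.68453758 -0.75939368  1.60445255  0.51825528  1.07095032
 -0.85171367]
```

View pics/w1.png

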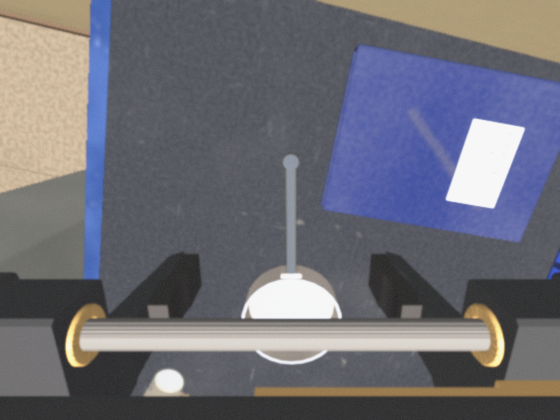

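Run:
```python
from h import *
w=load("w1");t=load("t1")
e=plane(w,291,161,.037);r=plane(w,291,272,.037);print(e,r);d=e-r;print(np.degrees(np.arctan2(d[1],d[0])),e-.033*d/np.linalg.norm(d))
print(tri((w,291,161),(t,178.3,260.4)))
```

```text
[0.51312446 0.38982831 0.037     ] [0.5390507  0.27656274 0.037     ]
102.8927722673422 [0.52048766 0.35766026 0.037     ]
(array([0.51268944, 0.39090612, 0.04406725]), [0.0001393911201301195, 0.0001393911201302395])
```

Request:
drive_tool --deltas "0.3 0.1 -5 0 1;0.3 0.1 -10 0 1;0.3 0.1 -14 0 1;0.3 0.1 -14 0 1" --squeeze 25

```text
time_s: 3.5
eef_pos: [0.5196, 0.3579, 0.0454]
orientation: [0.551, 0.44, 0.552, -0.445]
force: [-0.8, -0.8, 0.4]
width: 0.0886
```

Run:
```python
from h import *
c=cam("wrist","w2");s=arm.read_state();print(s["eef_pos"],s["time_s"]);w,x,y,z=s["orientation"];R=Ro.from_quat([x,y,z,w]).as_matrix();print(R.round(3))
```

```text
[0.52102666 0.35977898 0.0486074 ] 3.55
[[-0.002  0.976  0.217]
 [-0.002  0.217 -0.976]
 [-1.    -0.002  0.001]]
```

View pics/w2.png

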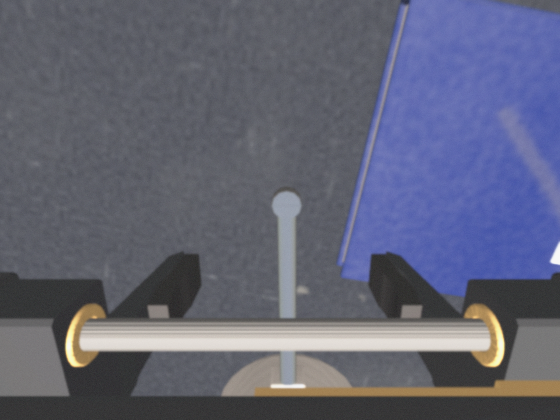

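Request:
drive_tool --deltas "0 0 0 0 -0.3;0 0 0 0 -0.3;0 0 -2 0 -0.3;0 0 -3.5 0 -0.3;0 0 -3.5 0 -0.3" --squeeze 25

```text
time_s: 4.05
eef_pos: [0.5279, 0.362, 0.0191]
orientation: [0.554, 0.446, 0.549, -0.439]
force: [9.2, -2.1, 24.5]
width: 0.05
```

Request:
drive_tool --deltas "0 0 0 0 -1;0 0 0 0 -1;0 0 0 0 -1;0 0 0 0 -1;0 0 0 0 -1" --squeeze 25

```text
time_s: 4.55
eef_pos: [0.5203, 0.3595, 0.0126]
orientation: [0.551, 0.441, 0.552, -0.443]
force: [0.3, 0.6, 1.0]
width: 0.0101
```

Run:
```python
from h import *
s=arm.read_state();print(s["eef_pos"],s["time_s"],s["width"],s["force"])
t=cam("top","t2"); sc=cam("scene","s2"); crop(t,230,120,430,300,4*.95,"t2c"); crop(sc,230,200,400,360,4,"s2c")
```

```text
[0.52030896 0.35951944 0.01263956] 4.55 0.01010940584934892 [0.34381339 0.5523446  1.02227078]
```

View pics/t2c.png

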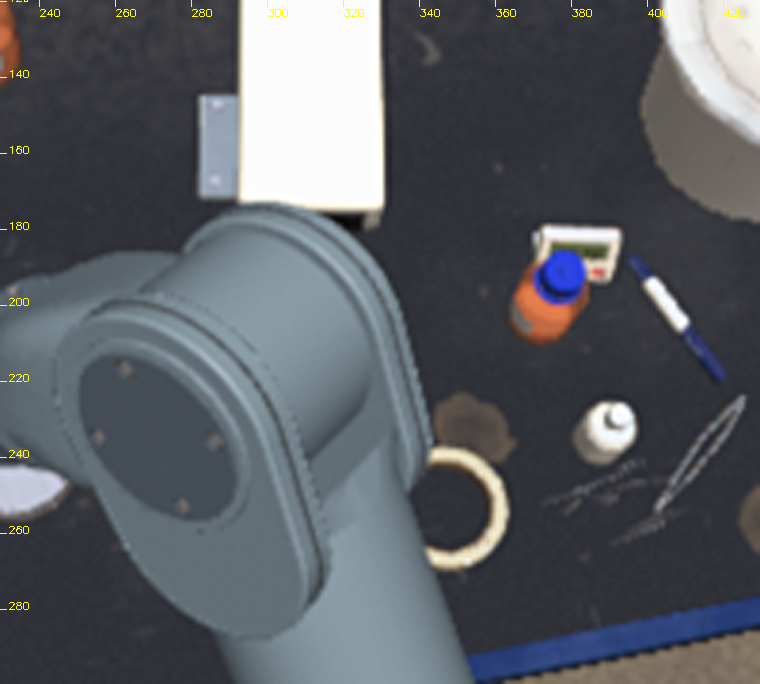

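View pics/s2c.png

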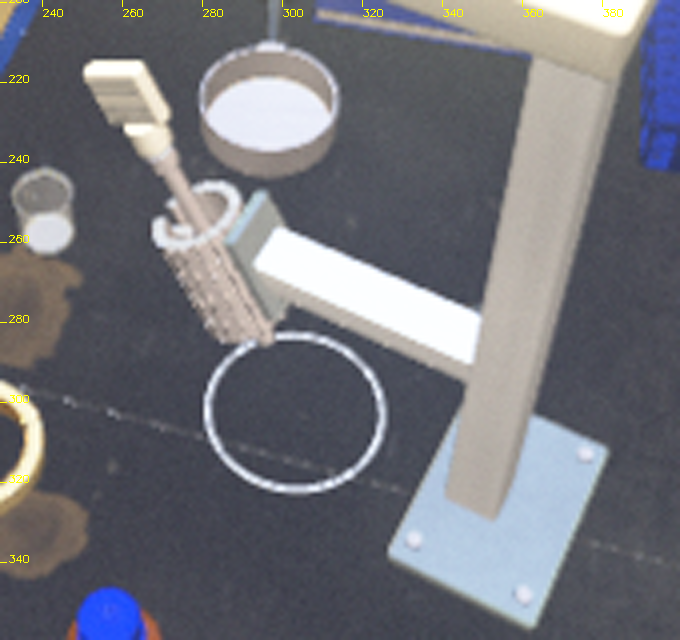

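View pics/s2.png

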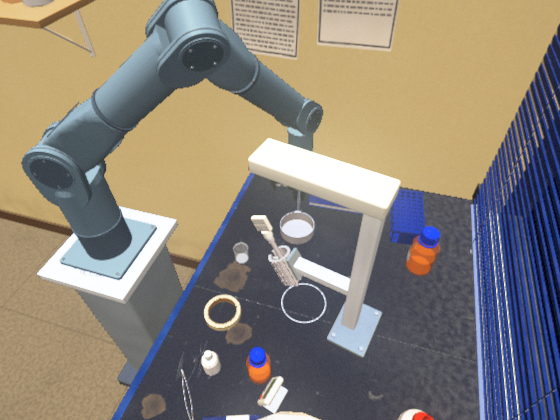

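View pics/t2.png

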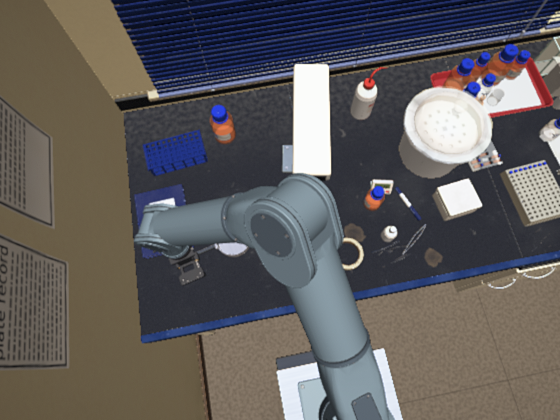

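Run:
```python
from h import *
s=load("s2");t=load("t2")
print("elbow",tri((s,187,40),(t,292,225)))
print("wrist",tri((s,305,115),(t,155,225)))
# shoulder
print("shoulder in scene",tri((s,75,165),(t,345,400)))
st=arm.read_state();print(st["joints"])
```

```text
elbow (array([0.37769168, 0.07404598, 0.64681861]), [0.004361245036140569, 0.004361245036140663])
wrist (array([0.53229671, 0.3697557 , 0.33583354]), [0.0017533672120123949, 0.001753367212012578])
shoulder in scene (array([0.06410875, 0.00312281, 0.33925104]), [0.026773191699744132, 0.02677319169974411])
[-0.2530076   0.90644446 -0.62295257  1.66346979  0.68995391  0.80611149
 -0.97054829]
```

Request:
drive_tool --deltas "0.7 -2 0 0 -1;1.5 -4 0 0 -1;2.2 -6 0 0 -1;2.9 -8 0 0 -1;3.6 -10 0 0 -1;3.6 -10 0 0 -1"

```text
time_s: 5.25
eef_pos: [0.5583, 0.256, 0.0126]
orientation: [0.551, 0.442, 0.55, -0.445]
force: [0.1, -1.6, 0.2]
width: 0.0095
```

Run:
```python
from h import *
st=arm.read_state();print(st["joints"],st["eef_pos"],st["force"])
s=cam("scene","s3");t=cam("top","t3")
```

```text
[-0.07320207  0.88432574 -0.62050098  1.71502661  0.69872375  0.77948421
 -0.82359674] [0.55826013 0.25599195 0.01260362] [ 0.06169141 -1.64722311  0.1843129 ]
```

View pics/s3.png

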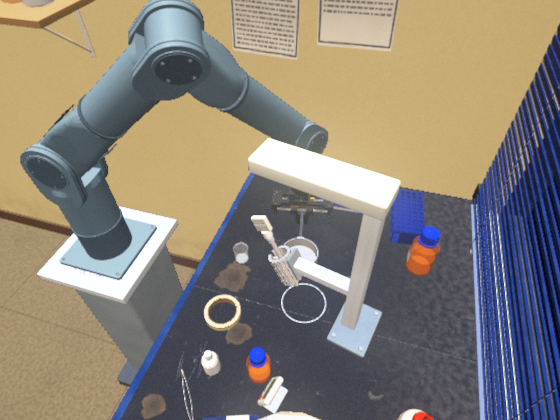

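View pics/t3.png

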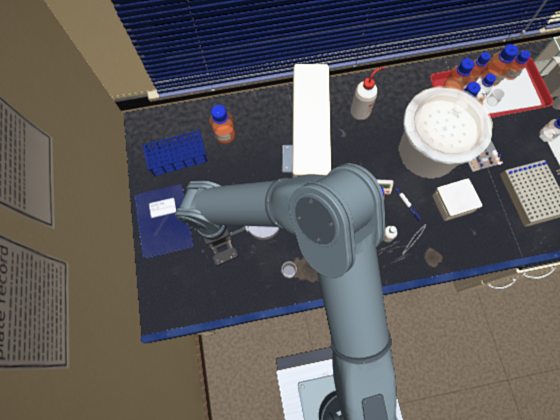

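```bash
cat > kin.py <<'E'
import numpy as np, itertools
from scipy.spatial.transform import Rotation as Ro
from scipy.optimize import least_squares
D=[([1.13379716,0.53716964,-0.00444852,1.53883426,0.00259207,1.06731387,-0.07117541],[0.23530749,-0.60526398,0.23785189],[-0.12979395,-0.69483048,-0.13097134,0.69513354]),
([-0.16643927,0.68453758,-0.75939368,1.60445255,0.51825528,1.07095032,-0.85171367],[0.5171848,0.35725762,0.18632867],[0.551,0.439,0.552,-0.446]),
([-0.2530076,0.90644446,-0.62295257,1.66346979,0.68995391,0.80611149,-0.97054829],[0.52030896,0.35951944,0.01263956],[0.551,0.441,0.552,-0.443]),
([-0.07320207,0.88432574,-0.62050098,1.71502661,0.69872375,0.77948421,-0.82359674],[0.55826013,0.25599195,0.01260362],[0.551,0.442,0.55,-0.445])]
def Rq(q): w,x,y,z=q; return Ro.from_quat([x,y,z,w]).as_matrix()
def rz(a): c,s=np.cos(a),np.sin(a); return np.array([[c,-s,0],[s,c,0],[0,0,1]])
def ry(a): c,s=np.cos(a),np.sin(a); return np.array([[c,0,s],[0,1,0],[-s,0,c]])
def orient(q,s):
    R=np.eye(3)
    for i in range(7): R=R@((rz if i%2==0 else ry)(s[i]*q[i]))
    return R
E
python3 - <<'E'
from kin import *
best=[]
for s in itertools.product([1,-1],repeat=7):
    if s[1]<0: continue
    Es=[orient(q,s).T@Rq(o) for q,_,o in D]
    m=Ro.from_matrix(Es).mean(); err=max((Ro.from_matrix(E)*m.inv()).magnitude() for E in Es)
    best.append((err,s,m.as_matrix().round(3).tolist()))
best.sort(key=lambda b:b[0])
for b in best[:4]: print(b)
E
```

```text
(0.0024950023757375965, (-1, 1, -1, 1, -1, 1, -1), [[0.001, -1.0, 0.0], [-0.001, -0.0, -1.0], [1.0, 0.001, -0.001]])
(0.1783415586423672, (-1, 1, -1, -1, 1, 1, 1), [[-0.095, 0.993, 0.063], [-0.047, 0.059, -0.997], [-0.994, -0.098, 0.041]])
(0.22411124140450595, (-1, 1, 1, -1, -1, 1, -1), [[-0.093, 0.996, -0.017], [0.049, -0.012, -0.999], [-0.994, -0.094, -0.047]])
(0.2361923663616043, (-1, 1, 1, 1, 1, 1, 1), [[0.001, -0.999, -0.047], [-0.004, 0.047, -0.999], [1.0, 0.001, -0.004]])
```

```bash
cat >> kin.py <<'E'
S=(-1,1,-1,1,-1,1,-1); M=np.array([[0,-1,0],[0,0,-1],[1,0,0]],float)
def fk(q,p,full=False):
    # p: shoulder(0..2), elbow(3..5), wrist(6..8), tool(9..11)
    R=rz(-q[0]);P=R@p[0:3];pts=[P.copy()]
    R=R@ry(q[1])@rz(-q[2]);P=P+R@p[3:6];pts.append(P.copy())
    R=R@ry(q[3])@rz(-q[4]);P=P+R@p[6:9];pts.append(P.copy())
    R=R@ry(q[5])@rz(-q[6]);P=P+R@p[9:12];pts.append(P.copy())
    return (P,R@M,pts) if full else (P,R@M)
p0=np.array([0,0,.34,0,0,.49,0,0,.455,0,0,.32])
def fit():
    def res(p): 
        r=[(fk(q,p)[0]-np.array(x))*1000 for q,x,_ in D]; return np.concatenate(r+[(p-p0)*20])
    s=least_squares(res,p0); return s.x,res(s.x)
E
python3 - <<'E'
from kin import *
p,r=fit(); print(p.round(4)); print(r[:12].round(2))
for q,x,o in D: print([a.round(3).tolist() for a in fk(q,p,True)[2]])
E
```

```text
[ 2.000e-04 -2.280e-02  3.404e-01 -2.100e-03 -1.980e-02  5.043e-01
  0.000e+00 -5.000e-04  4.483e-01  1.000e-04 -1.800e-03  3.199e-01]
[ 0.    0.01 -0.02  0.05 -0.01  0.04 -0.06 -0.01  0.04  0.02  0.02 -0.06]
[[-0.021, -0.01, 0.34], [0.07, -0.25, 0.775], [0.237, -0.605, 0.558], [0.235, -0.605, 0.238]]
[[0.004, -0.022, 0.34], [0.33, 0.016, 0.723], [0.518, 0.36, 0.506], [0.517, 0.357, 0.186]]
[[0.006, -0.022, 0.34], [0.4, 0.062, 0.644], [0.521, 0.362, 0.333], [0.52, 0.36, 0.013]]
[[0.002, -0.023, 0.34], [0.398, -0.011, 0.652], [0.558, 0.259, 0.332], [0.558, 0.256, 0.013]]
```

```bash
cat >> kin.py <<'E'
P,_=fit()
def jac(q):
    J=np.zeros((6,7));x,R=fk(q,P)
    for i in range(7):
        d=np.array(q,float);d[i]+=1e-5;x2,R2=fk(d,P);J[:3,i]=(x2-x)/1e-5;J[3:,i]=Ro.from_matrix(R2@R.T).as_rotvec()/1e-5
    return J
def ik(q,x,R,n=30,null=None,lam=1e-4):
    q=np.array(q,float)
    for _ in range(n):
        a,B=fk(q,P);e=np.r_[x-a,Ro.from_matrix(R@B.T).as_rotvec()];J=jac(q)
        Ji=J.T@np.linalg.inv(J@J.T+lam**2*np.eye(6)); dq=Ji@e
        if null is not None: dq=dq+(np.eye(7)-Ji@J)@(null(q))
        q=q+dq
    return q
def path(q,waypts,null=None,step=.01):
    x,R=fk(q,P);x=x.copy()
    for X,yaw in waypts:
        X=np.array(X);n=max(2,int(max(np.linalg.norm(X-x)/step,abs(yaw)/2)));x0=x.copy();R0=R
        for k in range(1,n+1): q=ik(q,x0+(X-x0)*k/n,Ro.from_euler('z',yaw*k/n,degrees=True).as_matrix()@R0,4,null)
        x=X;R=Ro.from_euler('z',yaw,degrees=True).as_matrix()@R0
    return q
E
python3 - <<'E'
from kin import *
print("3->4",path(D[2][0],[(D[3][1],0)]).round(3),np.round(D[3][0],3))
print("2->3",path(D[1][0],[(D[2][1],0)]).round(3),np.round(D[2][0],3))
q=path(D[0][0],[((.36,-.239,.239),0),((.405,-.049,.239),0),((.408,.151,.239),0),((.5187,.36,.239),60),((.5187,.36,.239),21.3),((.517,.357,.186),0)])
print("1->2",q.round(3),np.round(D[1][0],3))
E
```

```text
3->4 [-0.07   0.885 -0.623  1.715  0.699  0.779 -0.817] [-0.073  0.884 -0.621  1.715  0.699  0.779 -0.824]
2->3 [-0.254  0.908 -0.622  1.66   0.687  0.811 -0.968] [-0.253  0.906 -0.623  1.663  0.69   0.806 -0.971]
1->2 [-0.17   0.679 -0.75   1.61   0.512  1.06  -0.847] [-0.166  0.685 -0.759  1.604  0.518  1.071 -0.852]
```

```bash
cat >> kin.py <<'E'
ring=np.array([.6397,-.0237]);xp=np.array([.976,-.217]);yp=np.array([.217,.976])
hf=np.array([.529,.003])
_g=[]
for a in np.linspace(0,.30,31):
    for b in np.linspace(-.04,.04,9):
        for z in (.45,.468,.486): _g.append([*(hf+a*xp+b*yp),z])
HEAD=np.array(_g)
def segd(a,b,pts):
    d=b-a;t=np.clip((pts-a)@d/(d@d),0,1);return np.linalg.norm(pts-a-t[:,None]*d,axis=1).min()
def clr(q):
    _,_,pt=fk(q,P,True); return round(segd(pt[1],pt[2],HEAD),3),round(segd(pt[2],pt[3],HEAD),3),round(segd(pt[0],pt[1],HEAD),3),pt[1].round(3).tolist()
E
python3 - <<'E'
from kin import *
q4=D[3][0];x4=np.array(D[3][1])
for psi in (-80,-60,-40,-20,0,20,40,60):
    a=np.radians(102.5+psi);g=np.r_[ring+.145*np.array([np.cos(a),np.sin(a)]),.0126]
    q=path(q4,[(g,psi)]); print(psi,g.round(3),q.round(2),clr(q))
    q=path(q4,[(x4,psi),(g,0)]); print("   turn first",q.round(2),clr(q))
E
```

```text
-80 [0.774 0.032 0.013] [ 0.08  1.03 -0.33  1.22  0.35  0.95 -1.49] (np.float64(0.003), np.float64(0.125), np.float64(0.148), [0.43, -0.078, 0.595])
   turn first [ 0.08  1.03 -0.33  1.22  0.35  0.95 -1.48] (np.float64(0.003), np.float64(0.125), np.float64(0.148), [0.43, -0.076, 0.596])
-60 [0.747 0.074 0.013] [ 0.07  1.01 -0.41  1.3   0.44  0.92 -1.26] (np.float64(0.002), np.float64(0.141), np.float64(0.156), [0.426, -0.073, 0.605])
   turn first [ 0.07  1.01 -0.41  1.3   0.43  0.92 -1.26] (np.float64(0.002), np.float64(0.141), np.float64(0.156), [0.425, -0.072, 0.605])
-40 [0.707 0.105 0.013] [ 0.08  0.97 -0.48  1.42  0.52  0.88 -1.04] (np.float64(0.001), np.float64(0.155), np.float64(0.174), [0.416, -0.075, 0.619])
   turn first [ 0.08  0.97 -0.48  1.42  0.52  0.88 -1.04] (np.float64(0.001), np.float64(0.155), np.float64(0.174), [0.416, -0.075, 0.619])
-20 [0.659 0.12  0.013] [ 0.11  0.93 -0.55  1.56  0.61  0.83 -0.82] (np.float64(0.001), np.float64(0.158), np.float64(0.196), [0.403, -0.086, 0.635])
   turn first [ 0.11  0.93 -0.55  1.56  0.61  0.83 -0.82] (np.float64(0.001), np.f
[... 505 characters left out ...]
t [ 0.25  0.86 -0.69  1.84  0.79  0.75 -0.32] (np.float64(0.036), np.float64(0.133), np.float64(0.252), [0.367, -0.133, 0.662])
40 [0.525 0.065 0.013] [ 0.36  0.84 -0.75  1.94  0.88  0.72 -0.02] (np.float64(0.059), np.float64(0.121), np.float64(0.284), [0.345, -0.171, 0.669])
   turn first [ 0.36  0.84 -0.75  1.94  0.88  0.72 -0.02] (np.float64(0.059), np.float64(0.121), np.float64(0.284), [0.345, -0.17, 0.669])
60 [0.501 0.02  0.013] [ 0.49  0.84 -0.81  2.01  0.95  0.73  0.33] (np.float64(0.074), np.float64(0.122), np.float64(0.32), [0.32, -0.216, 0.668])
   turn first [ 0.49  0.84 -0.81  2.01  0.95  0.73  0.33] (np.float64(0.074), np.float64(0.122), np.float64(0.32), [0.32, -0.215, 0.668])
```

Run:
```python
from kin import *
q4=D[3][0];x4=np.array(D[3][1]);up=x4+[0,0,.12]
for psi in (-150,-180,180):
    q=path(q4,[(up,0),(up,psi),(x4,0)]);print(psi,q.round(2),clr(q))
    for ps in (-30,-20,0,15):
        a=np.radians(102.5+ps);g=np.r_[ring+.145*np.array([np.cos(a),np.sin(a)]),.0126]
        qq=path(q,[(g,ps)]); print("  ",ps,qq.round(2),clr(qq))
# radial-plane reference
```

```text
-150 [-0.43  0.79 -0.09  1.74  0.11  0.62 -2.99] (np.float64(0.165), np.float64(0.243), np.float64(0.293), [0.342, 0.109, 0.697])
   -30 [-0.24  0.88  0.02  1.52 -0.03  0.74 -3.13] (np.float64(0.041), np.float64(0.154), np.float64(0.231), [0.387, 0.05, 0.663])
   -20 [-0.23  0.85 -0.02  1.59  0.02  0.7  -3.01] (np.float64(0.042), np.float64(0.154), np.float64(0.244), [0.378, 0.043, 0.674])
   0 [-0.18  0.79 -0.11  1.72  0.12  0.63 -2.76] (np.float64(0.043), np.float64(0.146), np.float64(0.265), [0.362, 0.022, 0.694])
   15 [-0.12  0.76 -0.17  1.82  0.21  0.58 -2.57] (np.float64(0.043), np.float64(0.135), np.float64(0.278), [0.35, 0.0, 0.706])
-180 [-0.5   0.78  0.01  1.75 -0.02  0.61 -3.41] (np.float64(0.178), np.float64(0.242), np.float64(0.308), [0.33, 0.134, 0.7])
   -30 [-0.31  0.88  0.13  1.53 -0.15  0.74 -3.56] (np.float64(0.054), np.float64(0.154), np.float64(0.239), [0.382, 0.078, 0.664])
   -20 [-0.3   0.85  0.09  1.59 -0.1   0.7  -3.44] (np.float64(0.055), np.float64(0.154), np.float64(0.252), [0.373, 0.07, 0.676])
   0 [-0.25  0.79 -0.01  1.73  0.    0.62 -3.18] (np.float6
[... 155 characters left out ...]
35), np.float64(0.286), [0.345, 0.025, 0.71])
180 [ 0.23  1.18 -1.17  1.71  1.2   1.14  2.05] (np.float64(0.037), np.float64(0.242), np.float64(0.129), [0.452, -0.141, 0.518])
   -30 [ 0.39  1.2  -1.1   1.48  1.12  1.16  1.93] (np.float64(0.03), np.float64(0.154), np.float64(0.201), [0.427, -0.212, 0.508])
   -20 [ 0.41  1.19 -1.12  1.55  1.15  1.16  2.04] (np.float64(0.03), np.float64(0.154), np.float64(0.21), [0.422, -0.22, 0.511])
   0 [ 0.46  1.18 -1.16  1.69  1.19  1.14  2.3 ] (np.float64(0.035), np.float64(0.146), np.float64(0.236), [0.408, -0.241, 0.517])
   15 [ 0.52  1.17 -1.19  1.79  1.22  1.13  2.51] (np.float64(0.047), np.float64(0.135), np.float64(0.261), [0.393, -0.263, 0.521])
```

Run:
```python
from kin import *
q4=D[3][0];x4=np.array(D[3][1])
h=np.array([-.217,.976,0]);r=.168
qa=path(q4,[(x4+[0,0,.05],0),(x4+[0,0,.05]+h*(r-.145),0),(x4+h*(r-.145),0)]);xa=fk(qa,P)[0]
for psi in (-10,0,10,20,30,40):
  for sh in (0,.015):
    a=np.radians(102.5+psi);u=np.array([np.cos(a),np.sin(a)]);cen=ring+sh*u
    g=np.r_[cen+r*u,.0126]
    q=path(qa,[(g,psi)]); pt=fk(q,P,True)[2]
    d=(g[:2]-hf); print(psi,sh,g.round(3),"tool x',y' rel headfront",(d@xp).round(3),(d@yp).round(3),q.round(2),clr(q)[:2])
```

```text
-10 0 [0.632 0.144 0.013] tool x',y' rel headfront 0.07 0.16 [ 0.1   0.91 -0.59  1.62  0.65  0.82 -0.73] (np.float64(0.009), np.float64(0.17))
-10 0.015 [0.632 0.159 0.013] tool x',y' rel headfront 0.066 0.175 [ 0.07  0.92 -0.59  1.61  0.65  0.82 -0.75] (np.float64(0.018), np.float64(0.181))
0 0 [0.603 0.14  0.013] tool x',y' rel headfront 0.043 0.15 [ 0.13  0.89 -0.62  1.7   0.7   0.79 -0.62] (np.float64(0.02), np.float64(0.163))
0 0.015 [0.6   0.155 0.013] tool x',y' rel headfront 0.036 0.164 [ 0.1   0.89 -0.62  1.7   0.7   0.79 -0.64] (np.float64(0.029), np.float64(0.173))
10 0 [0.575 0.132 0.013] tool x',y' rel headfront 0.017 0.135 [ 0.17  0.87 -0.66  1.78  0.75  0.76 -0.5 ] (np.float64(0.032), np.float64(0.153))
10 0.015 [0.57  0.145 0.013] tool x',y' rel headfront 0.009 0.148 [ 0.14  0.87 -0.66  1.79  0.75  0.76 -0.53] (np.float64(0.04), np.float64(0.161))
20 0 [0.549 0.118 0.013] tool x',y' rel headfront -0.005 0.117 [ 0.21  0.85 -0.69  1.86  0.8   0.74 -0.37] (np.float64(0.047), np.float64(0.142))
20 0.015 [0.541 0.131 0.013] tool x',y' rel headfront -0.016 0.127 [ 0.19  0.84 -0.69  1.87  0.8   0.73 -0.4 ] (np.float64(0.054), np.float64(0.149))
30 0 [0.526 0.1   0.013] tool x',y' rel headfront -0.024 0.094 [ 0.27  0.83 -0.72  1.93  0.84  0.72 -0.23] (np.float64(0.061), np.float64(0.133))
30 0.015 [0.516 0.111 0.013] tool x',y' rel headfront -0.036 0.103 [ 0.24  0.82 -0.72  1.95  0.85  0.71 -0.26] (np.float64(0.07), np.float64(0.14))
40 0 [0.506 0.079 0.013] tool x',y' rel headfront -0.038 0.069 [ 0.33  0.82 -0.75  1.98  0.89  0.7  -0.07] (np.float64(0.073), np.float64(0.128))
40 0.015 [0.495 0.088 0.013] tool x',y' rel headfront -0.052 0.075 [ 0.31  0.81 -0.75  2.01  0.89  0.69 -0.11] (np.float64(0.083), np.float64(0.135))
```

Request:
drive_tool --deltas "0 0 0 0 -0.5;0 0 0 0 -0.5;-0.2 0.7 0 0 -0.5;-0.5 2.2 0 0 -0.5;-0.5 2.2 0 0 -0.5;-0.5 2.2 0 0 -1;-0.5 2.2 0 0 -1;-0.5 2.2 0 0 -1" --squeeze 30

```text
time_s: 6.15
eef_pos: [0.5525, 0.282, 0.0136]
orientation: [0.551, 0.442, 0.552, -0.442]
force: [-0.2, 0.4, 0.1]
width: 0.0092
```

Run:
```python
from kin import *
from h import *
s=arm.read_state();q=s["joints"];print(s["time_s"],s["width"],q.round(3),s["eef_pos"],fk(q,P)[0])
h=np.array([-.217,.976]);psi=25
pc=s["eef_pos"][:2]-.168*h;print("pan",pc)
a=np.radians(102.5+psi);u=np.array([np.cos(a),np.sin(a)]);g=np.r_[ring+.012*u+.168*u,.0126]
x0=s["eef_pos"];n=8
qq=q
for k in range(1,9):
    f=k/8
    qq=path(qq,[(x0+(g-x0)*f,psi/8)])
    an=np.radians(102.5+psi*f); c=(x0+(g-x0)*f)[:2]-.168*np.array([np.cos(an),np.sin(an)])
    print(f,((g-x0)*f*100).round(2),"pan rel ring x',y'",((c-ring)@xp).round(3),((c-ring)@yp).round(3),clr(qq)[:3])
c=cam("top","t4");crop(c,150,180,330,290,4,"t4c")
```

```text
6.15 0.009212143035408914 [-0.114  0.89  -0.624  1.7    0.696  0.786 -0.854] [0.55254292 0.28203343 0.01364239] [0.55251406 0.28201008 0.01359591]
pan [0.58899892 0.11806543]
0.125 [-0.28 -2.04 -0.01] pan rel ring x',y' -0.07 0.111 (np.float64(0.104), np.float64(0.25), np.float64(0.21))
0.25 [-0.56 -4.07 -0.03] pan rel ring x',y' -0.061 0.095 (np.float64(0.095), np.float64(0.233), np.float64(0.213))
0.375 [-0.84 -6.11 -0.04] pan rel ring x',y' -0.051 0.079 (np.float64(0.086), np.float64(0.215), np.float64(0.218))
0.5 [-1.12 -8.15 -0.05] pan rel ring x',y' -0.042 0.064 (np.float64(0.079), np.float64(0.198), np.float64(0.223))
0.625 [ -1.4  -10.18  -0.07] pan rel ring x',y' -0.034 0.05 (np.float64(0.073), np.float64(0.182), np.float64(0.23))
0.75 [ -1.68 -12.22  -0.08] pan rel ring x',y' -0.025 0.035 (np.float64(0.066), np.float64(0.167), np.float64(0.238))
0.875 [ -1.96 -14.26  -0.09] pan rel ring x',y' -0.017 0.021 (np.float64(0.062), np.float64(0.154), np.float64(0.247))
1.0 [ -2.24 -16.29  -0.1 ] pan rel ring x',y' -0.009 0.008 (np.float64(0.06), np.float64(0.142), np.float64(0.256))
```

View pics/t4c.png

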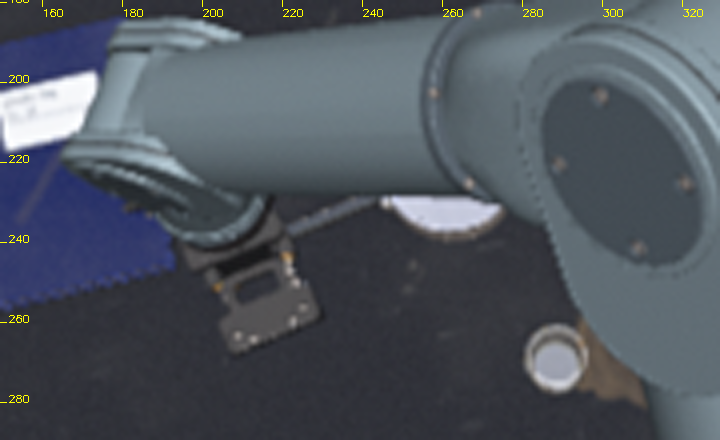

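Request:
drive_tool --deltas "-0.2 -2 0 3.1 -1;-0.5 -4 0 6.2 -1;-0.8 -6 0 9.4 -1;-1.1 -8.1 0 12.5 -1;-1.4 -10.2 0 15.6 -1;-1.7 -12.2 0 18.7 -1;-1.7 -12.2 0 18.7 -1"

```text
time_s: 6.9
eef_pos: [0.5357, 0.156, 0.0133]
orientation: [0.616, 0.347, 0.615, -0.349]
force: [1.5, -0.9, -0.1]
width: 0.0094
```

Run:
```python
from kin import *
from h import *
s=arm.read_state();q=s["joints"];print(s["time_s"],s["width"],s["eef_pos"],s["force"],clr(q))
c=cam("scene","s5");crop(c,230,130,400,330,3,"s5c")
```

```text
6.9 0.009429852325204588 [0.53573193 0.15604386 0.01326251] [ 1.47338102 -0.93977822 -0.13112237] (np.float64(0.065), np.float64(0.165), np.float64(0.239), [0.375, -0.092, 0.668])
```

View pics/s5c.png

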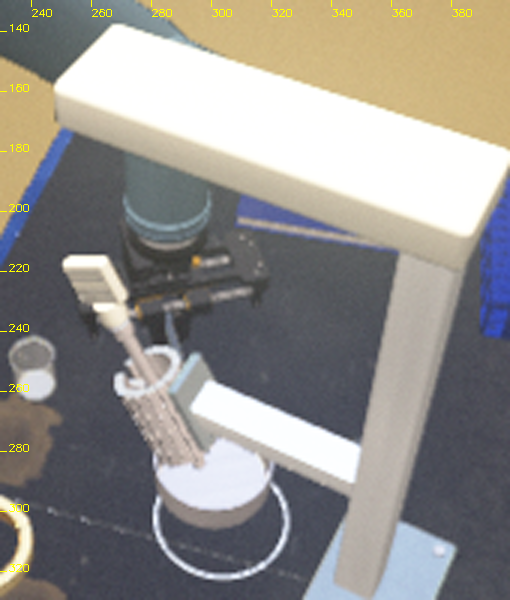

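Request:
drive_tool --deltas "-0.2 -1.5 0 2.3 -1;-0.4 -3 0 4.5 -1;-0.5 -4.1 0 6.3 -1;-0.5 -4.1 0 6.3 -1;-0.5 -4.1 0 6.3 -1"

```text
time_s: 7.45
eef_pos: [0.531, 0.1202, 0.0139]
orientation: [0.634, 0.313, 0.634, -0.313]
force: [1.1, -0.9, -0.7]
width: 0.0094
```

Run:
```python
from kin import *
from h import *
s=arm.read_state();q=s["joints"];print(s["time_s"],s["width"],s["eef_pos"],s["force"],clr(q))
w,x,y,z=s["orientation"];R=Ro.from_quat([x,y,z,w]).as_matrix();pc=s["eef_pos"]+.168*R[:,2];print("pan est",pc,"rel",((pc[:2]-ring)@xp,(pc[:2]-ring)@yp))
c=cam("scene","s6");crop(c,230,200,400,340,4,"s6c")
```

```text
7.45 0.00939212492869082 [0.53101473 0.12022108 0.01393007] [ 1.14068842 -0.88158641 -0.69310628] (np.float64(0.059), np.float64(0.141), np.float64(0.256), [0.364, -0.122, 0.67])
pan est [ 0.63321553 -0.01311682  0.01392127] rel (np.float64(-0.008625389677883708), np.float64(0.008922059212364932))
```

View pics/s6c.png

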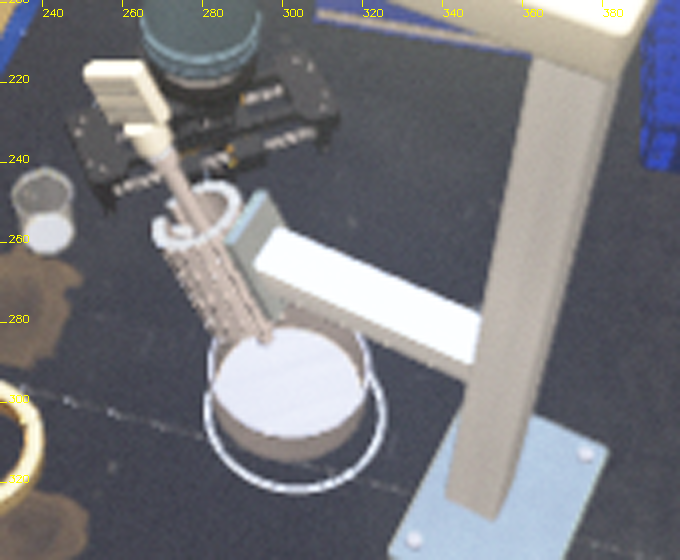

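Run:
```python
from h import *
c=load("s6");im=c["img"][:,:,::-1].copy()
k=4;big=cv2.resize(im[200:340,230:400],None,fx=k,fy=k,interpolation=cv2.INTER_CUBIC)
def circ(cen,r,z,col):
    pts=[proj(c,[cen[0]+r*np.cos(a),cen[1]+r*np.sin(a),z]) for a in np.linspace(0,6.28,80)]
    pts=np.array([[(u-230+.5)*k,(v-200+.5)*k] for u,v in pts],int);cv2.polylines(big,[pts],True,col,1)
circ((.6397,-.0237),.060,0,(0,255,0))
circ((.6332,-.0131),.055,0.002,(0,0,255));circ((.6332,-.0131),.055,0.04,(0,0,255))
cv2.imwrite("pics/s6d.png",big)
```

```text
(no output)
```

View pics/s6d.png

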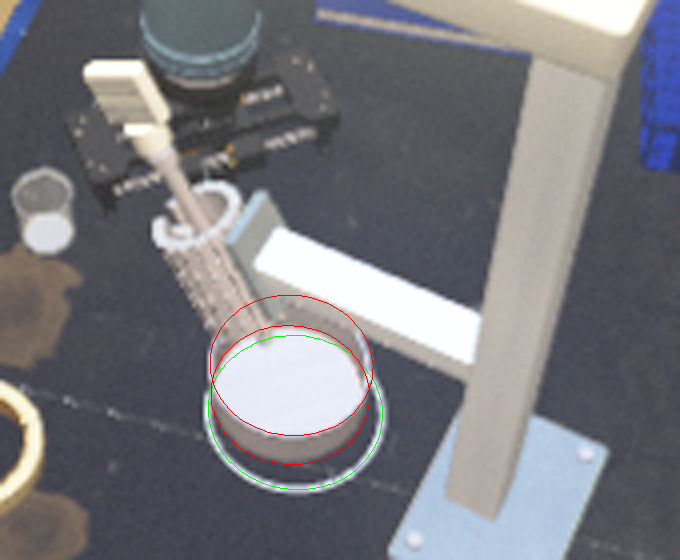

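Request:
drive_tool --deltas "0 0 0 0 -0.5;0 0 0 0 -0.5;0 0 0 0 -0.5;-1.2 1.6 0 0 -0.5;-3 4 0 0 -0.5;-5 6.6 0 0 -0.5;-7 9.2 1 0 -0.5;-7 9.2 1 0 -0.5"

```text
time_s: 8.3
eef_pos: [0.4578, 0.2164, 0.0251]
orientation: [0.635, 0.311, 0.636, -0.309]
force: [-0.5, -0.1, 0.3]
width: 0.022
```

Run:
```python
from kin import *
from h import *
s=arm.read_state();q=s["joints"];print(s["time_s"],s["width"],s["eef_pos"],s["force"],q,clr(q))
c=load("s6")
c=cam("scene","s7");im=c["img"][:,:,::-1].copy()
k=4;big=cv2.resize(im[200:340,230:400],None,fx=k,fy=k,interpolation=cv2.INTER_CUBIC)
def circ(cen,r,z,col):
    pts=[proj(c,[cen[0]+r*np.cos(a),cen[1]+r*np.sin(a),z]) for a in np.linspace(0,6.28,80)]
    pts=np.array([[(u-230+.5)*k,(v-200+.5)*k] for u,v in pts],int);cv2.polylines(big,[pts],True,col,1)
circ((.6397,-.0257),.060,0,(0,255,0))
circ((.6332,-.0131),.055,0.002,(0,0,255))
cv2.imwrite("pics/s7d.png",big); cam("top","t7")
```

```text
8.3 0.021960306175897636 [0.45775152 0.21639166 0.02505813] [-0.50329937 -0.10557044  0.30916374] [ 0.02971273  0.77747525 -0.7218602   1.99805028  0.82016903  0.68115632
 -0.56140129] (np.float64(0.136), np.float64(0.219), np.float64(0.259), [0.361, -0.05, 0.692])
```

View pics/s7d.png

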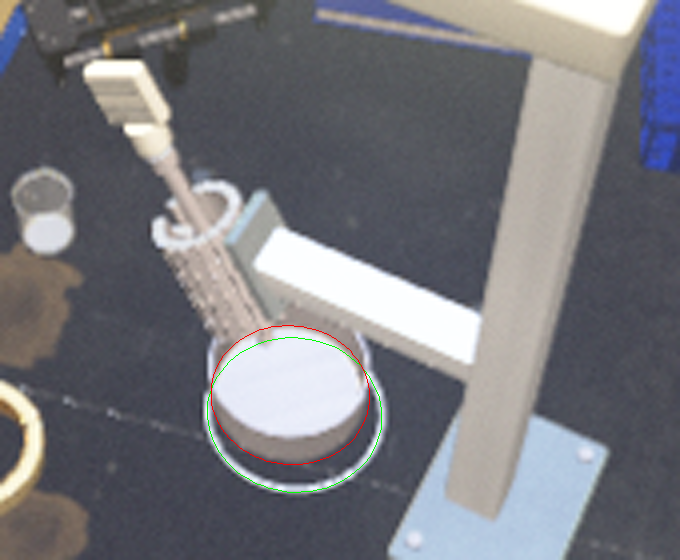

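View pics/t7.png

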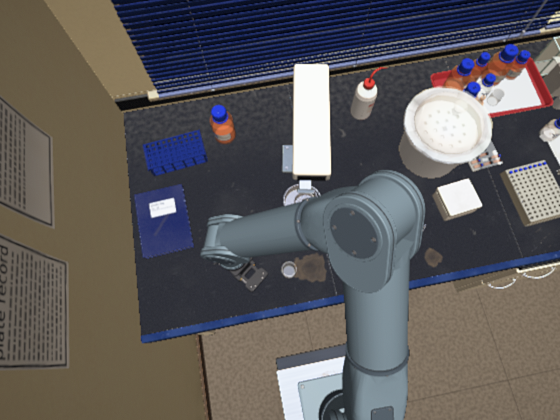

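Run:
```python
from kin import *
from h import *
q=arm.read_state()["joints"]
for X in [(.45,.2,.3),(.45,.2,.45),(.45,.2,.55),(.45,.2,.6),(.45,.2,.65),(.45,.2,.7),(.45,.2,.75)]:
    q=path(q,[(X,0)]);print(X,q.round(2),fk(q,P)[0].round(3))
```

```text
(0.45, 0.2, 0.3) [ 0.36  0.38 -1.08  1.83  0.36  1.15 -0.18] [0.45 0.2  0.3 ]
(0.45, 0.2, 0.45) [ 0.44  0.25 -1.14  1.59  0.23  1.45 -0.06] [0.45 0.2  0.45]
(0.45, 0.2, 0.55) [ 0.43  0.23 -1.15  1.38  0.21  1.66 -0.04] [0.45 0.2  0.55]
(0.45, 0.2, 0.6) [ 0.39  0.24 -1.15  1.25  0.22  1.78 -0.05] [0.45 0.2  0.6 ]
(0.45, 0.2, 0.65) [ 0.32  0.27 -1.14  1.11  0.26  1.91 -0.07] [0.45 0.2  0.65]
(0.45, 0.2, 0.7) [ 0.22  0.3  -1.13  0.95  0.31  2.04 -0.09] [0.45 0.2  0.7 ]
(0.45, 0.2, 0.75) [ 0.09  0.35 -1.11  0.75  0.39  2.19 -0.11] [0.45 0.2  0.75]
```

Run:
```python
from kin import *
from h import *
q0=arm.read_state()["joints"]
for dy in (40,-140):
  q=q0
  for X,t in [((.45,.2,.25),0),((.45,.2,.25),dy),((.42,.08,.3),0),((.42,.03,.35),0),((.42,.03,.5),0),((.42,.03,.6),0),((.42,.03,.75),0)]:
    q=path(q,[(X,t)]);print(X,q.round(2),clr(q))
```

```text
(0.45, 0.2, 0.25) [ 0.31  0.44 -1.03  1.89  0.43  1.05 -0.24] (np.float64(0.2), np.float64(0.182), np.float64(0.417), [0.205, -0.103, 0.791])
(0.45, 0.2, 0.25) [ 0.42  0.52 -1.2   1.89  0.54  1.11  0.36] (np.float64(0.197), np.float64(0.181), np.float64(0.399), [0.23, -0.136, 0.77])
(0.42, 0.08, 0.3) [ 0.91  0.35 -1.41  1.97  0.38  1.14  0.7 ] (np.float64(0.184), np.float64(0.125), np.float64(0.492), [0.096, -0.169, 0.807])
(0.42, 0.03, 0.35) [ 1.17  0.3  -1.54  1.91  0.32  1.24  0.88] (np.float64(0.217), np.float64(0.113), np.float64(0.519), [0.042, -0.164, 0.817])
(0.42, 0.03, 0.5) [ 1.4   0.23 -1.78  1.63  0.23  1.56  0.97] (np.float64(0.353), np.float64(0.113), np.float64(0.535), [0.002, -0.137, 0.827])
(0.42, 0.03, 0.6) [ 1.34  0.2  -1.74  1.4   0.2   1.77  1.  ] (np.float64(0.449), np.float64(0.16), np.float64(0.533), [0.006, -0.123, 0.83])
(0.42, 0.03, 0.75) [ 0.84  0.27 -1.48  0.93  0.32  2.16  0.9 ] (np.float64(0.531), np.float64(0.287), np.float64(0.498), [0.082, -0.132, 0.821])
(0.45, 0.2, 0.25) [ 0.31  0.44 -1.03  1.89  0.43  1.05 -0.24] (np.float64(0.2), np.float64(0.182
[... 208 characters left out ...]
.16  0.11 -0.48  1.99  0.06  1.06 -2.13] (np.float64(0.181), np.float64(0.123), np.float64(0.504), [0.054, -0.051, 0.841])
(0.42, 0.03, 0.35) [ 0.24  0.04 -0.42  1.93  0.02  1.17 -1.97] (np.float64(0.215), np.float64(0.111), np.float64(0.519), [0.016, -0.047, 0.844])
(0.42, 0.03, 0.5) [ 0.25 -0.03 -0.4   1.66 -0.01  1.52 -1.94] (np.float64(0.352), np.float64(0.113), np.float64(0.529), [-0.021, -0.038, 0.845])
(0.42, 0.03, 0.6) [ 0.24 -0.02 -0.4   1.42 -0.01  1.74 -1.94] (np.float64(0.448), np.float64(0.16), np.float64(0.528), [-0.015, -0.04, 0.845])
(0.42, 0.03, 0.75) [ 0.19  0.09 -0.42  0.95  0.04  2.1  -2.  ] (np.float64(0.551), np.float64(0.287), np.float64(0.508), [0.044, -0.051, 0.842])
```

Request:
drive_tool --deltas "0 0 5 -8 -0.5;0 0 10 -16 -0.5;0 0 15 -24 -0.5;0 0 20 -32 -0.5;0 0 25 -40 -0.5;0 0 30 -48 -0.5;0 0 35 -56 -0.5;0 0 40 -60 -0.5"

```text
time_s: 9.2
eef_pos: [0.4609, 0.2095, 0.426]
orientation: [0.391, 0.589, 0.391, -0.589]
force: [2.5, 0.1, -0.5]
width: 0.0216
```

Request:
drive_tool --deltas "0 0 5 0 -0.5;0 0 10 0 -0.5;0 0 15 0 -0.5;0 0 20 0 -0.5;0 0 25 0 -0.5;0 0 30 0 -0.5;0 0 35 0 -0.5;0 0 40 0 -0.5"

```text
time_s: 10.0
eef_pos: [0.4679, 0.2114, 0.6488]
orientation: [-0.394, -0.583, -0.389, 0.595]
force: [0.3, 1.6, -1.0]
width: 0.022
```

Run:
```python
from kin import *
from h import *
s=arm.read_state();q=s["joints"];print(s["time_s"],s["eef_pos"],q.round(3));w,x,y,z=s["orientation"];R=Ro.from_quat([x,y,z,w]).as_matrix();print(R.round(3))
```

```text
10.0 [0.46790033 0.21140495 0.64879026] [-0.553  0.18   0.047  1.091 -0.     1.888 -0.905]
[[-0.011  0.922 -0.387]
 [-0.015 -0.388 -0.922]
 [-1.    -0.004  0.018]]
```

Request:
drive_tool --deltas "30 0 40 0 -0.5;30 0 40 0 -0.5;30 0 40 0 -0.5;30 0 40 0 -0.5"

```text
time_s: 10.4
eef_pos: [0.5415, 0.2007, 0.6716]
orientation: [0.4, 0.603, 0.383, -0.574]
force: [-0.0, -0.1, -0.6]
width: 0.0221
```

Run:
```python
from kin import *
from h import *
s=arm.read_state();q=s["joints"];print(s["time_s"],s["eef_pos"],q.round(3));w,x,y,z=s["orientation"];R=Ro.from_quat([x,y,z,w]).as_matrix();print(R.round(3))
```

```text
10.4 [0.54147545 0.20067976 0.67155749] [-0.62   0.298  0.288  0.9   -0.075  1.909 -0.769]
[[ 0.047  0.921 -0.386]
 [ 0.003 -0.386 -0.922]
 [-0.999  0.043 -0.021]]
```

Request:
drive_tool --deltas "0 0 -10 0 -0.5;0 0 -10 0 -0.5;0 0 -10 0 -0.5;0 0 -10 0 -0.5"

```text
time_s: 10.8
eef_pos: [0.5405, 0.2007, 0.573]
orientation: [0.399, 0.603, 0.384, -0.574]
force: [0.4, 0.2, 1.8]
width: 0.0218
```

```bash
cat > st.py <<'E'
from kin import *
from h import *
s=arm.read_state();q=s["joints"];print(s["time_s"].__round__(2),s["eef_pos"].round(4),q.round(3),"F",s["force"].round(1),"w",round(s["width"],4));w,x,y,z=s["orientation"];R=Ro.from_quat([x,y,z,w]).as_matrix();print("toolx",R[:,0].round(3),"y",R[:,1].round(3),"jawdir",np.degrees(np.arctan2(R[1,1],R[0,1])).round(1))
E
python3 st.py
```

```text
10.8 [0.5405 0.2007 0.573 ] [-0.641  0.235  0.267  1.208 -0.049  1.662 -0.783] F [0.4 0.2 1.8] w 0.0218
toolx [ 0.047  0.005 -0.999] y [ 0.922 -0.386  0.041] jawdir -22.7
```

Request:
drive_tool --deltas "0 0 0 8.5 -0.5;0 0 0 17 -0.5;0 0 0 25.5 -0.5;0 0 0 34 -0.5;0 0 0 42.5 -0.5;0 0 0 51 -0.5;0 0 0 59.5 -0.5;0 0 0 68 -0.5"

```text
time_s: 11.6
eef_pos: [0.5424, 0.2017, 0.5778]
orientation: [0.655, 0.285, 0.654, -0.247]
force: [0.1, 0.0, 0.1]
width: 0.0218
```

Request:
drive_tool --deltas "0 0 0 8.5 -0.5;0 0 0 17 -0.5;0 0 0 25.5 -0.5;0 0 0 34 -0.5;0 0 0 42.5 -0.5;0 0 0 51 -0.5;0 0 0 59.5 -0.5;0 0 0 64 -0.5"

```text
time_s: 12.4
eef_pos: [0.5425, 0.2015, 0.5775]
orientation: [0.69, -0.107, 0.703, 0.134]
force: [-0.1, -0.1, -0.9]
width: 0.022
```

```bash
python3 st.py
```

```text
12.4 [0.5425 0.2015 0.5775] [-0.397  0.283 -0.019  1.124 -0.037  1.743  1.493] F [-0.1 -0.1 -0.9] w 0.022
toolx [-0.025  0.035 -0.999] y [-0.335  0.941  0.041] jawdir 109.6
```

Request:
drive_tool --deltas "20 7 40 0 -0.5;20 7 40 0 -0.5;20 7 40 0 -0.5;20 7 40 0 -0.5;20 7 40 0 -0.5;20 7 40 0 -0.5"

```text
time_s: 13.0
eef_pos: [0.5359, 0.1912, 0.8172]
orientation: [0.801, -0.033, 0.573, 0.172]
force: [-0.4, 2.9, 2.0]
width: 0.0221
```

```bash
python3 st.py
```

```text
13.0 [0.5359 0.1912 0.8172] [-0.806  0.24   0.771  0.707 -0.407  1.91   1.585] F [-0.4  2.9  2. ] w 0.0221
toolx [ 0.284  0.237 -0.929] y [-0.312  0.939  0.144] jawdir 108.4
```

Request:
drive_tool --deltas "20 0 40 0 -0.5;20 0 40 0 -0.5"

```text
time_s: 13.2
eef_pos: [0.5476, 0.1872, 0.8304]
orientation: [0.809, -0.032, 0.563, 0.165]
force: [1.2, 2.3, -2.4]
width: 0.0223
```

```bash
python3 st.py
```

```text
13.2 [0.5476 0.1872 0.8304] [-0.531  0.244  0.336  0.62  -0.253  1.91   1.508] F [ 1.2  2.3 -2.4] w 0.0223
toolx [ 0.312  0.231 -0.922] y [-0.304  0.943  0.134] jawdir 107.9
```

Request:
drive_tool --deltas "30 0 40 0 -0.5;30 0 40 0 -0.5;30 0 40 0 -0.5;30 0 40 0 -0.5"

```text
time_s: 13.6
eef_pos: [0.6082, 0.1882, 0.8317]
orientation: [0.82, -0.028, 0.545, 0.171]
force: [0.2, -0.3, 0.5]
width: 0.0221
```

```bash
python3 st.py
```

```text
13.6 [0.6082 0.1882 0.8317] [-0.333  0.367  0.087  0.441 -0.197  1.91   1.496] F [ 0.2 -0.3  0.5] w 0.0221
toolx [ 0.348  0.251 -0.903] y [-0.311  0.94   0.141] jawdir 108.3
```

```bash
cat > plan.py <<'E'
from kin import *
from h import *
K=np.array([.523,.003,.259]);
lo=np.array([-2.7,-.37,-1.27,.24,-1.31,.19,-2.76]);hi=np.array([2.7,2.16,1.26,2.4,4.45,1.91,2.76])
s=arm.read_state();q=s["joints"].copy();x0=s["eef_pos"];R=fk(q,P)[1]
yaw=-30.8
Rs=Ro.from_euler('z',yaw,degrees=True).as_matrix()@R;t=Rs[:,0];print("toolx",t.round(3),"y",Rs[:,1].round(3))
G=K+.019*t-.005*np.r_[.454*xp,-.891]
axis=np.r_[.454*xp,-.891]
wps=[(np.array([.50,.15,.75]),-15.8),(np.array([.40,.10,.62]),-15),(G-.18*t,0),(G-.06*t,0),(G,0),(G+.055*axis,0)]
for X,y in wps:
    q=path(q,[(X,y)]);print(X.round(3),"d from now",((X-x0)*100).round(1),q.round(2),"viol",[i+1 for i in range(7) if q[i]<lo[i]or q[i]>hi[i]],clr(q))
dt=Ro.from_euler('z',-38,degrees=True).as_matrix()@t-t
q=path(q,[(G+.055*axis+.019*dt,-38)]);print(q.round(2),clr(q),dt*.019)
E
python3 plan.py
```

```text
toolx [ 0.427  0.037 -0.903] y [0.214 0.967 0.141]
[0.5  0.15 0.75] d from now [-10.8  -3.8  -8.2] [-0.44 -0.04  0.05  1.17  0.02  1.58  1.2 ] viol [] (np.float64(0.566), np.float64(0.288), np.float64(0.513), [-0.005, -0.049, 0.844])
[0.4  0.1  0.62] d from now [-20.8  -8.8 -21.2] [-0.4  -0.33 -0.05  1.69  0.14  1.36  0.87] viol [] (np.float64(0.506), np.float64(0.201), np.float64(0.523), [-0.133, -0.103, 0.818])
[ 0.452 -0.003  0.409] d from now [-15.6 -19.1 -42.3] [-0.37 -0.25  0.22  2.11  0.11  0.84  1.13] viol [] (np.float64(0.296), np.float64(0.084), np.float64(0.524), [-0.109, -0.087, 0.827])
[0.503 0.002 0.3  ] d from now [-10.5 -18.6 -53.1] [-0.38 -0.02  0.29  2.2   0.02  0.52  1.22] viol [] (np.float64(0.188), np.float64(0.085), np.float64(0.514), [-0.001, -0.045, 0.844])
[0.529 0.004 0.246] d from now [ -7.9 -18.4 -58.5] [-0.36  0.12  0.29  2.21 -0.1   0.37  1.33] viol [] (np.float64(0.141), np.float64(0.085), np.float64(0.493), [0.065, -0.02, 0.842])
[ 0.553 -0.001  0.197] d from now [ -5.5 -18.9 -63.4] [-0.26  0.26  0.21  2.2  -0.24  0.26  1.48] viol [] (np.float64(0.108), np.float64(0.083), np.float64(0.464), [0.128, -0.01, 0.83])
[-1.    0.42  0.91  2.16 -0.09  0.38  0.55] (np.float64(0.105), np.float64(0.081), np.float64(0.464), [0.132, 0.143, 0.807]) [-0.00128215 -0.00514683  0.        ]
```

Request:
drive_tool --deltas "-3.6 -1.3 -2.7 -5.3 0;-7.2 -2.5 -5.5 -10.5 0;-10.8 -3.8 -8.2 -15.8 0;-13.3 -5 -11.5 -19.5 0;-15.8 -6.3 -14.7 -23.3 0;-18.3 -7.5 -18 -27 0;-20.8 -8.8 -21.2 -30.8 0;-20.8 -8.8 -21.2 -30.8 0"

```text
time_s: 14.4
eef_pos: [0.3966, 0.0993, 0.6129]
orientation: [0.833, 0.119, 0.538, -0.053]
force: [-0.2, -0.2, 0.3]
width: 0.0445
```

Request:
drive_tool --deltas "1 -2 -4.1 0 0;2 -4 -8.2 0 0;3 -6 -12.3 0 0;4 -8 -16.4 0 0;5 -10 -19 0 0;5 -10 -19 0 0;5 -10 -19 0 0"

```text
time_s: 15.1
eef_pos: [0.4523, 0.0013, 0.4279]
orientation: [0.834, 0.12, 0.536, -0.052]
force: [0.6, 1.0, -0.1]
width: 0.0443
```

```bash
python3 st.py
python3 - <<'E'
from h import *
cam("wrist","w8");c=cam("scene","s8");crop(c,220,130,360,300,4*.85,"s8c");c=cam("top","t8")
E
```

```text
15.1 [0.4523 0.0013 0.4279] [-0.407 -0.27   0.236  2.079  0.117  0.892  1.103] F [ 0.6  1.  -0.1] w 0.0443
toolx [ 0.421  0.041 -0.906] y [0.215 0.966 0.144] jawdir 77.4
```

View pics/w8.png

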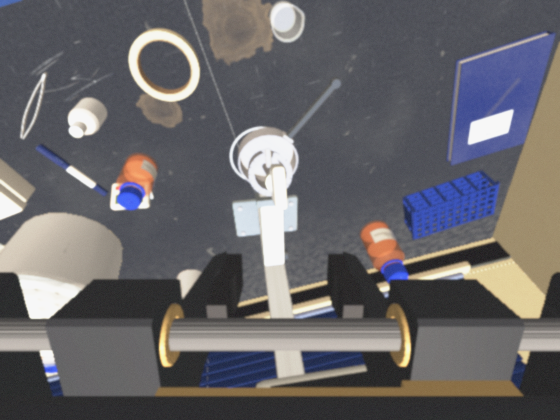

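View pics/s8c.png

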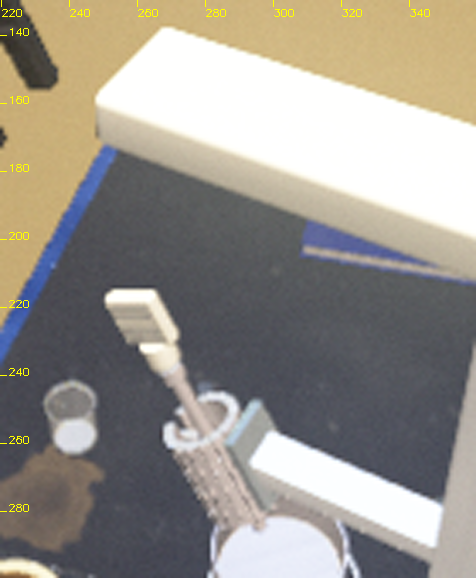

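View pics/t8.png

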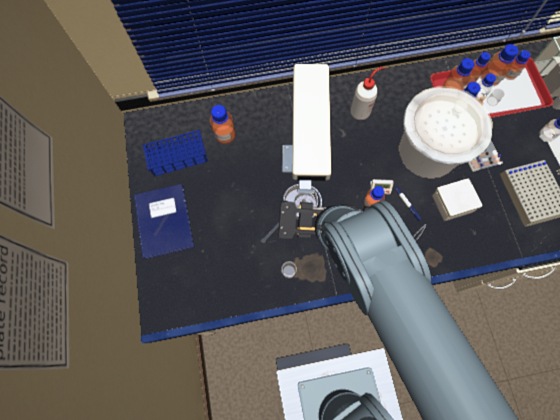

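Run:
```python
from h import *
crop(load("w8"),225,120,330,240,6,"w8c"); crop(load("s1"),240,205,300,260,10,"k1");crop(load("t1"),280,170,340,230,10,"k2")
```

```text
(no output)
```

View pics/w8c.png

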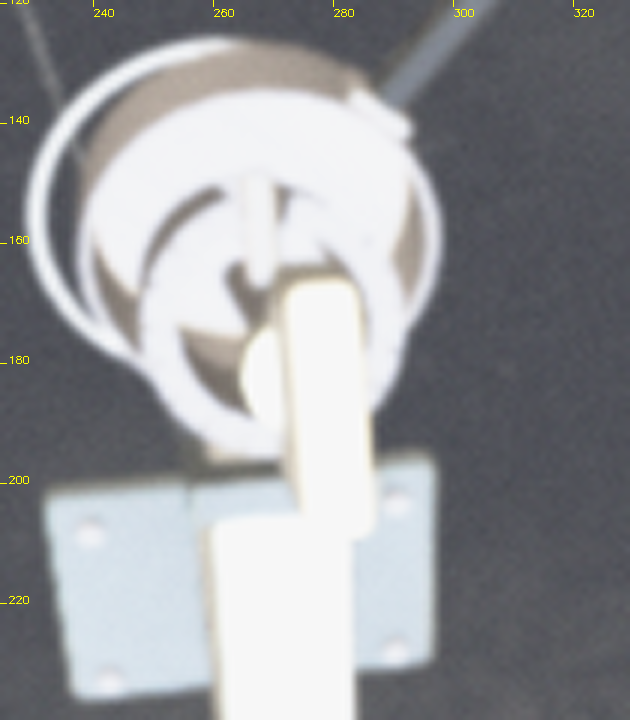

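View pics/k1.png

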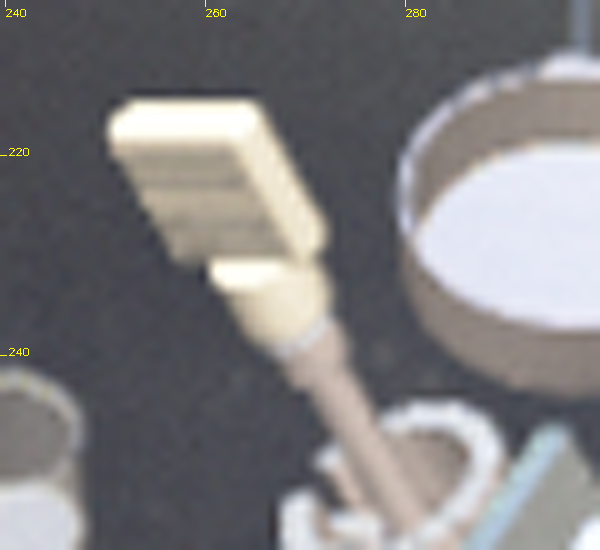

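View pics/k2.png

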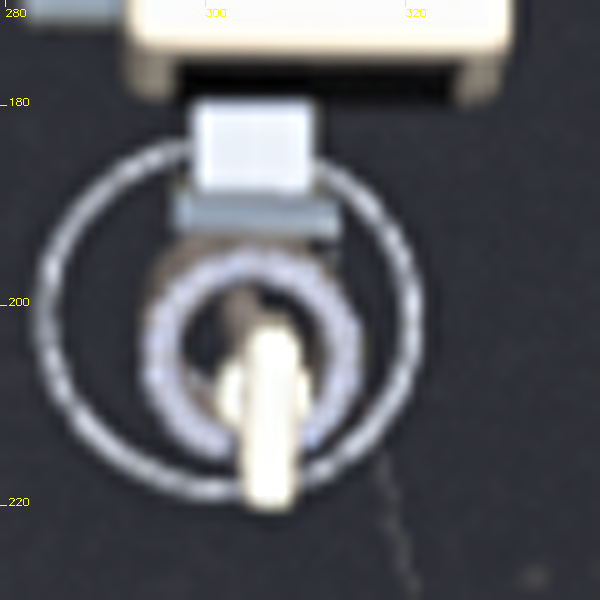

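Run:
```python
from h import *
w=load("w8");s=load("s1");t=load("t1")
o=[(w,279.6,187.6),(s,258.2,216.5),(t,306.5,211.3)]
print(tri(*o));print(tri(o[0],o[1]),tri(o[0],o[2]),tri(o[1],o[2]))
X,_=tri(*o); xp=np.array([.976,-.217]);
print("K",X-.021*np.r_[-.454*xp,.891])
# blade direction: near(end toward robot) and far end mid of top face
a=tri((w,225+321/6-.4,120+285/6-.4),(s,240+258/10-.5,205+118/10-.5),(t,280+270/10-.5,170+332/10-.5))
b=tri((w,225+338/6-.4,120+530/6-.4),(s,240+120/10-.5,205+122/10-.5),(t,280+268/10-.5,170+500/10-.5))
print("far",a,"near",b)
# check ends swapped
a2=tri((w,225+338/6-.4,120+530/6-.4),(s,240+258/10-.5,205+118/10-.5),(t,280+270/10-.5,170+332/10-.5));b2=tri((w,225+321/6-.4,120+285/6-.4),(s,240+120/10-.5,205+122/10-.5),(t,280+268/10-.5,170+500/10-.5));print(a2,b2)
for n,(A,B) in dict(n=(a,b),sw=(a2,b2)).items():
    d=A[0]-B[0];print(n,np.linalg.norm(d),np.degrees(np.arctan2(d[1],d[0])),np.degrees(np.arctan2(d[2],np.hypot(*d[:2]))))
```

```text
(array([0.51506107, 0.00513372, 0.27711979]), [0.001311243208162181, 0.0003113573363793093, 0.0013179406111421248])
(array([0.51468457, 0.00431822, 0.27760258]), [0.0005749780858476669, 0.0005749780858477904]) (array([0.5171151 , 0.00479132, 0.27332892]), [0.001071122191312194, 0.0010711221913122322]) (array([0.51516941, 0.00593189, 0.27698823]), [0.000644493180814013, 0.0006444931808140099])
K [0.52436625 0.00306484 0.25840879]
far (array([0.5251858 , 0.00816714, 0.26444064]), [0.02215679701634, 0.0107581534749555, 0.018139714872272106]) near (array([0.50411397, 0.00221797, 0.29229492]), [0.01831675153091887, 0.011432799423653618, 0.017002537812550633])
(array([0.53419287, 0.0013576 , 0.28682627]), [0.00192231028490108, 0.0006310583659308059, 0.0014484157492961381]) (array([0.4966227 , 0.00891374, 0.2675264 ]), [0.0010623097475816292, 0.000762584851115339, 0.0015980974903473952])
n 0.03542987319754179 15.765856888517964 -51.83000508894902
sw 0.042908022402771404 -11.371668533507966 26.730615639140858
```

Request:
drive_tool --deltas "1.8 0.1 -4.2 0 0;3.6 0.2 -8.4 0 0;5.4 0.2 -12.7 0 0;5.4 0.2 -12.7 0 0" --squeeze 20

```text
time_s: 15.65
eef_pos: [0.503, 0.0038, 0.2931]
orientation: [0.831, 0.117, 0.541, -0.053]
force: [-1.3, -0.1, 0.1]
width: 0.0434
```

```bash
python3 st.py
python3 - <<'E'
from h import *
cam("wrist","w9");c=cam("scene","s9");crop(c,200,130,340,300,4*.85,"s9c")
E
```

```text
15.65 [0.503  0.0038 0.2931] [-0.428 -0.008  0.332  2.203  0.006  0.522  1.224] F [-1.3 -0.1  0.1] w 0.0434
toolx [ 0.41   0.039 -0.911] y [0.214 0.967 0.138] jawdir 77.5
```

View pics/w9.png

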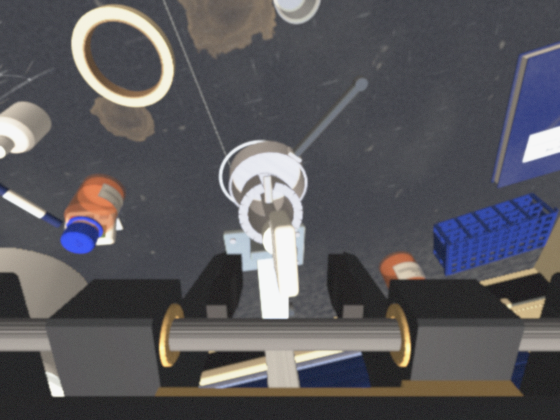

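View pics/s9c.png

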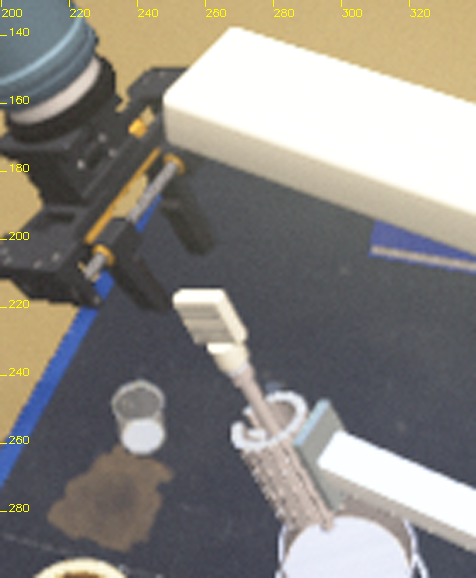

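Request:
drive_tool --deltas "1.3 0 -2.4 0 0;2.6 0 -4.8 0 0;2.6 0 -4.8 0 0;2.6 0 -4.8 0 0" --squeeze 20

```text
time_s: 16.15
eef_pos: [0.5307, 0.0034, 0.2519]
orientation: [0.834, 0.119, 0.536, -0.052]
force: [0.5, 0.5, -0.6]
width: 0.0439
```

```bash
python3 st.py
python3 - <<'E'
from h import *
cam("wrist","w10");c=cam("scene","s10");crop(c,200,130,340,300,4*.85,"s10c")
E
```

```text
16.15 [0.5307 0.0034 0.2519] [-0.403  0.114  0.34   2.204 -0.127  0.397  1.355] F [ 0.5  0.5 -0.6] w 0.0439
toolx [ 0.42   0.042 -0.907] y [0.214 0.966 0.144] jawdir 77.5
```

View pics/w10.png

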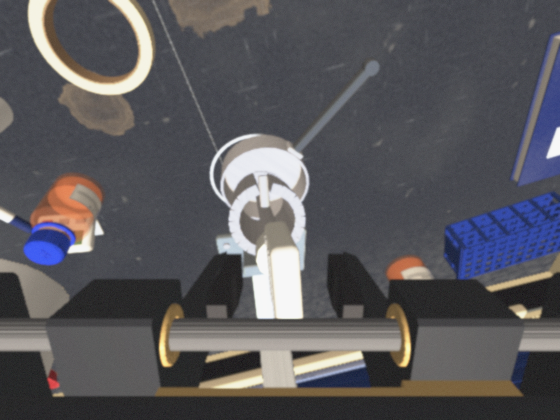

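View pics/s10c.png

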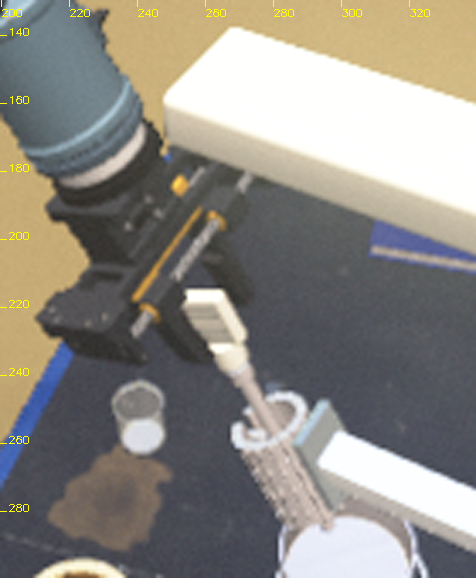

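Request:
drive_tool --deltas "0 0 -0.4 0 -1;0 0 -0.4 0 -1;0 0 -0.4 0 -1;0 0 -0.4 0 -1;0 0 -0.4 0 -1" --squeeze 15

```text
time_s: 16.75
eef_pos: [0.5299, 0.003, 0.2455]
orientation: [0.833, 0.119, 0.537, -0.052]
force: [-0.2, 0.0, 2.6]
width: 0.0154
```

```bash
python3 st.py
python3 - <<'E'
from h import *
s=arm.read_state();print(s["wrist_torque"])
cam("wrist","w11");c=cam("scene","s11");crop(c,200,130,340,300,4*.85,"s11c")
E
```

```text
16.75 [0.5299 0.003  0.2455] [-0.4    0.125  0.338  2.21  -0.138  0.383  1.366] F [-0.2  0.   2.6] w 0.0154
toolx [ 0.417  0.041 -0.908] y [0.215 0.966 0.142] jawdir 77.5
[-0.43874316  0.63289908 -0.13564237]
```

View pics/s11c.png

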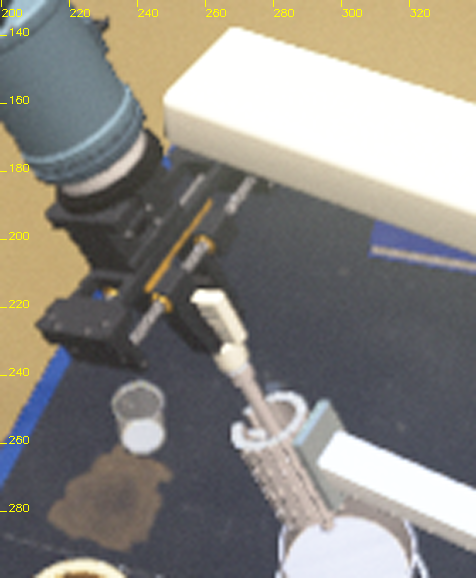

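View pics/w11.png

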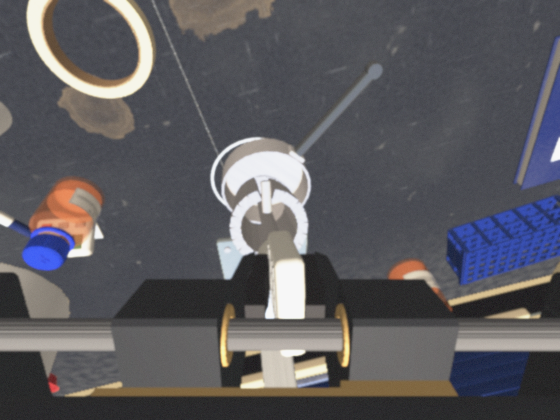

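Request:
drive_tool --deltas "0 0 0 0 -1;0.3 -0.1 -0.7 0 -1;0.7 -0.1 -1.3 0 -1;1 -0.2 -2 0 -1;1.3 -0.3 -2.7 0 -1;1.3 -0.3 -2.7 0 -1" --squeeze 30

```text
time_s: 17.45
eef_pos: [0.5437, -0.0001, 0.2177]
orientation: [0.833, 0.119, 0.537, -0.052]
force: [-1.6, 0.5, 7.3]
width: 0.0142
```

```bash
python3 st.py
python3 - <<'E'
from h import *
c=cam("scene","s12");crop(c,200,130,340,300,4*.85,"s12c")
E
```

```text
17.45 [ 5.437e-01 -1.000e-04  2.177e-01] [-0.341  0.202  0.295  2.206 -0.232  0.316  1.463] F [-1.6  0.5  7.3] w 0.0142
toolx [ 0.418  0.04  -0.908] y [0.215 0.966 0.142] jawdir 77.5
```

View pics/s12c.png

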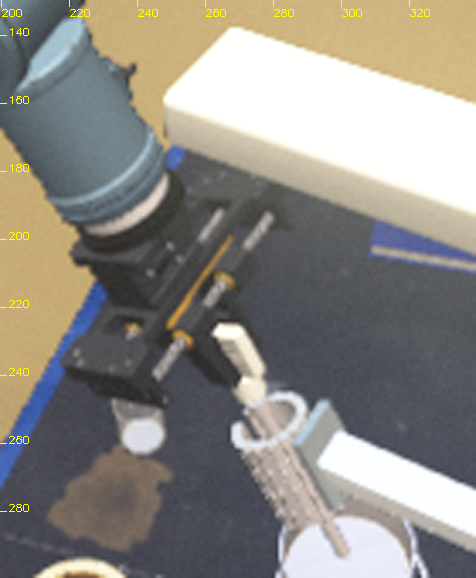

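Request:
drive_tool --deltas "0.2 -0.1 -0.5 0 -1;0.4 -0.1 -0.9 0 -1;0.7 -0.1 -1.4 0 -1;0.7 -0.1 -1.4 0 -1;0.7 -0.1 -1.4 0 -1"

```text
time_s: 18.0
eef_pos: [0.5504, -0.0014, 0.2042]
orientation: [0.833, 0.119, 0.537, -0.053]
force: [-4.0, -1.0, 7.2]
width: 0.0151
```

Request:
drive_tool --deltas "0.1 0 -0.2 0 -1;0.1 0 -0.2 0 -1"

```text
time_s: 18.2
eef_pos: [0.5514, -0.0016, 0.2023]
orientation: [0.834, 0.119, 0.537, -0.053]
force: [-3.9, -1.6, 8.3]
width: 0.0147
```

```bash
python3 st.py
```

```text
18.2 [ 0.5514 -0.0016  0.2023] [-0.302  0.244  0.261  2.201 -0.278  0.281  1.51 ] F [-3.9 -1.6  8.3] w 0.0147
toolx [ 0.418  0.04  -0.908] y [0.216 0.966 0.142] jawdir 77.4
```

Request:
drive_tool --deltas "0.1 0 -0.2 0 -1;0.1 0 -0.2 0 -1"

```text
time_s: 18.4
eef_pos: [0.5524, -0.0018, 0.2003]
orientation: [0.834, 0.119, 0.537, -0.053]
force: [-3.8, -2.6, 8.8]
width: 0.0145
```

Request:
drive_tool --deltas "0.1 0 -0.2 0 -1;0.1 0 -0.2 0 -1"

```text
time_s: 18.6
eef_pos: [0.5534, -0.002, 0.1983]
orientation: [0.834, 0.119, 0.537, -0.053]
force: [-3.7, -2.2, 7.0]
width: 0.0143
```

Request:
drive_tool --deltas "0.1 0 -0.2 0 -1;0.1 0 -0.2 0 -1"

```text
time_s: 18.8
eef_pos: [0.5544, -0.0022, 0.1963]
orientation: [0.834, 0.119, 0.537, -0.053]
force: [-3.3, -2.4, 8.5]
width: 0.0149
```

```bash
python3 st.py
python3 - <<'E'
from h import *
c=cam("scene","s13");crop(c,200,130,340,300,4*.85,"s13c")
E
```

```text
18.8 [ 0.5544 -0.0022  0.1963] [-0.287  0.26   0.247  2.198 -0.293  0.268  1.525] F [-3.3 -2.4  8.5] w 0.0149
toolx [ 0.418  0.039 -0.908] y [0.216 0.966 0.142] jawdir 77.4
```

View pics/s13c.png

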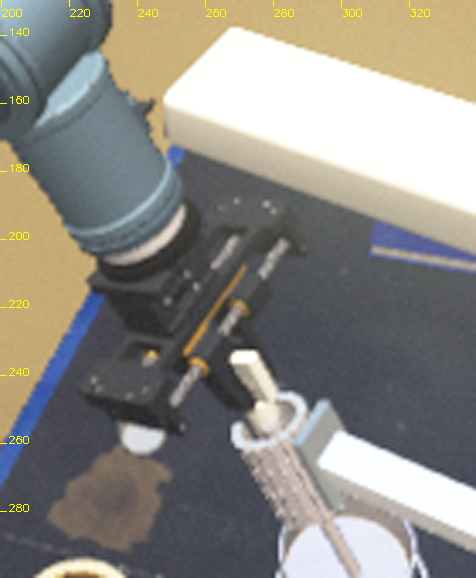

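Request:
drive_tool --deltas "0.1 0 -0.2 0 -1;0.1 0 -0.2 0 -1"

```text
time_s: 19.05
eef_pos: [0.5554, -0.0023, 0.1943]
orientation: [0.834, 0.119, 0.537, -0.053]
force: [-4.4, -3.2, 9.2]
width: 0.0146
```

Request:
drive_tool --deltas "0.1 0 -0.2 0 -1;0.1 0 -0.2 0 -1"

```text
time_s: 19.25
eef_pos: [0.5563, -0.0024, 0.1935]
orientation: [0.834, 0.12, 0.536, -0.053]
force: [-15.9, -3.6, 26.8]
width: 0.0147
```

Request:
drive_tool --deltas "-0.05 0 0.1 0 -1;-0.05 0 0.1 0 -1"

```text
time_s: 19.45
eef_pos: [0.5558, -0.0024, 0.194]
orientation: [0.834, 0.119, 0.537, -0.053]
force: [-9.3, -3.3, 14.1]
width: 0.0147
```

Request:
drive_tool --deltas "0 -0.05 0 -4 -1;0 -0.1 0 -8 -1;0 -0.1 0 -8 -1"

```text
time_s: 19.75
eef_pos: [0.5556, -0.0033, 0.1936]
orientation: [0.828, 0.156, 0.527, -0.112]
force: [-8.2, -6.0, 12.8]
width: 0.0125
```

```bash
python3 st.py; python3 -c "
from h import *
print(arm.read_state()['wrist_torque'])"
```

```text
19.75 [ 0.5556 -0.0033  0.1936] [-0.488  0.278  0.431  2.207 -0.215  0.255  1.28 ] F [-8.2 -6.  12.8] w 0.0125
toolx [ 0.419 -0.021 -0.908] y [0.35  0.926 0.141] jawdir 69.3
[-1.57052795  1.01875485 -0.68061399]
```

Request:
drive_tool --deltas "0 -0.05 0 -4 -1;0 -0.1 0 -8 -1;0 -0.2 0 -12 -1;0 -0.2 0 -12 -1"

```text
time_s: 20.15
eef_pos: [0.5557, -0.0041, 0.1934]
orientation: [0.812, 0.21, 0.508, -0.197]
force: [-7.0, -2.4, 9.9]
width: 0.012
```

```bash
python3 st.py
python3 - <<'E'
from h import *
print(arm.read_state()['wrist_torque'])
c=cam("scene","s14");crop(c,200,130,340,300,4*.85,"s14c")
E
```

```text
20.15 [ 0.5557 -0.0041  0.1934] [-0.756  0.326  0.684  2.205 -0.148  0.279  0.966] F [-7.  -2.4  9.9] w 0.012
toolx [ 0.406 -0.106 -0.908] y [0.533 0.834 0.141] jawdir 57.4
[0.07762157 0.51679322 0.18044201]
```

View pics/s14c.png

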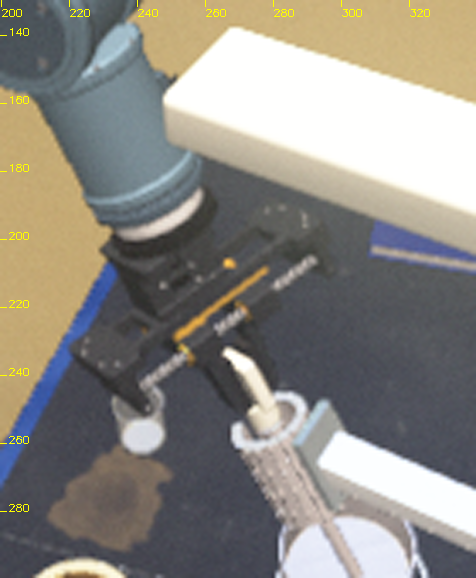

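Request:
drive_tool --deltas "0 -0.1 0 -5 -1;0 -0.2 0 -10 -1;-0.1 -0.2 0 -14 -1;-0.1 -0.2 0 -14 -1"

```text
time_s: 20.6
eef_pos: [0.5552, -0.006, 0.1936]
orientation: [0.782, 0.27, 0.478, -0.294]
force: [-4.1, -1.9, 8.5]
width: 0.0152
```

```bash
python3 st.py
python3 - <<'E'
from h import *
print(arm.read_state()['wrist_torque'])
c=cam("scene","s15");crop(c,200,130,340,300,4*.85,"s15c")
E
```

```text
20.6 [ 0.5552 -0.006   0.1936] [-0.965  0.414  0.892  2.178 -0.156  0.347  0.693] F [-4.1 -1.9  8.5] w 0.0152
toolx [ 0.37  -0.202 -0.907] y [0.719 0.681 0.142] jawdir 43.4
[0.62389849 0.03565475 0.41717925]
```

View pics/s15c.png

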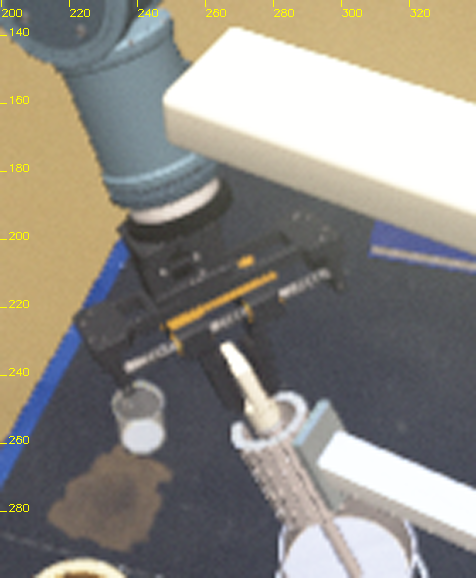

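Request:
drive_tool --deltas "0 -0.1 0 -3 -1;0 -0.1 -0.05 -4 -1;0 -0.1 -0.05 -4 -1"

```text
time_s: 20.95
eef_pos: [0.5552, -0.0065, 0.1931]
orientation: [0.771, 0.287, 0.469, -0.32]
force: [-8.6, 0.8, 12.4]
width: 0.0156
```

```bash
python3 st.py; python3 -c "
from h import *
print(arm.read_state()['wrist_torque'])"
```

```text
20.95 [ 0.5552 -0.0065  0.1931] [-1.     0.443  0.93   2.166 -0.171  0.372  0.631] F [-8.6  0.8 12.4] w 0.0156
toolx [ 0.355 -0.225 -0.907] y [0.764 0.63  0.143] jawdir 39.5
[0.8370396  0.26643437 0.41228507]
```

Request:
drive_tool --deltas "0 0 0 -2 -1;0 0 0 -3 -1;0 0 0 -3 -1"

```text
time_s: 21.25
eef_pos: [0.555, -0.0068, 0.1931]
orientation: [0.763, 0.3, 0.461, -0.341]
force: [-9.1, -0.2, 14.0]
width: 0.0165
```

```bash
python3 st.py
python3 - <<'E'
from h import *
print(arm.read_state()['wrist_torque'])
c=cam("scene","s16");crop(c,230,190,310,270,8,"s16c")
c=cam("wrist","w16")
E
```

```text
21.25 [ 0.555  -0.0068  0.1931] [-1.026  0.465  0.958  2.155 -0.183  0.395  0.584] F [-9.1 -0.2 14. ] w 0.0165
toolx [ 0.343 -0.243 -0.907] y [0.796 0.588 0.143] jawdir 36.5
[0.76364285 0.31269065 0.39931234]
```

View pics/s16c.png

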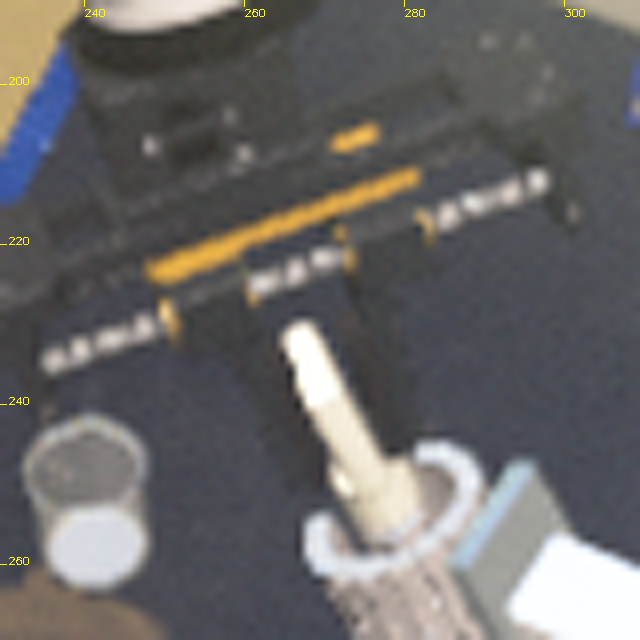

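View pics/w16.png

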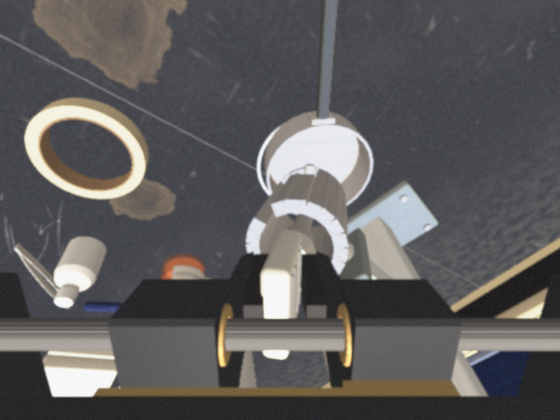

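```bash
cat > ov.py <<'E'
from h import *
import sys
def overlay(name,press,ang,x0,y0,x1,y1,k,out):
    c=load(name);big=cv2.resize(c["img"][y0:y1,x0:x1,::-1],None,fx=k,fy=k,interpolation=cv2.INTER_CUBIC)
    az=np.radians(-11.7);X=np.array([np.cos(az),np.sin(az),0]);Y=np.array([-np.sin(az),np.cos(az),0]);Z=np.array([0,0,1.])
    a=-np.sin(np.radians(27))*X+np.cos(np.radians(27))*Z; e=np.cos(np.radians(27))*X+np.sin(np.radians(27))*Z
    K=np.array([.5244,.0031,.2584])-press*a
    for an,col in zip(ang,[(0,0,255),(0,255,0),(255,0,0)]):
        R=Ro.from_rotvec(-an*a).as_matrix();ex=R@e;ey=R@Y
        pts=[proj(c,K+sx*.022*ex+sy*.006*ey+.021*a) for sx,sy in((1,1),(1,-1),(-1,-1),(-1,1))]
        pb=[proj(c,K+sx*.022*ex+sy*.006*ey-.021*a) for sx,sy in((1,1),(1,-1),(-1,-1),(-1,1))]
        for pp in(pts,pb): cv2.polylines(big,[np.array([[(u-x0+.5)*k,(v-y0+.5)*k] for u,v in pp],int)],True,col,1)
    cv2.imwrite(f"pics/{out}.png",big)
E
python3 - <<'E'
from ov import *
overlay("w16",.0586,[.6,.70],220,220,360,370,5,"o16w")
overlay("s16",.0586,[.5,.70],230,200,310,270,8,"o16s")
overlay("s1",.0,[0],240,205,300,260,10,"o1s")
E
```

```text
(no output)
```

View pics/o16w.png

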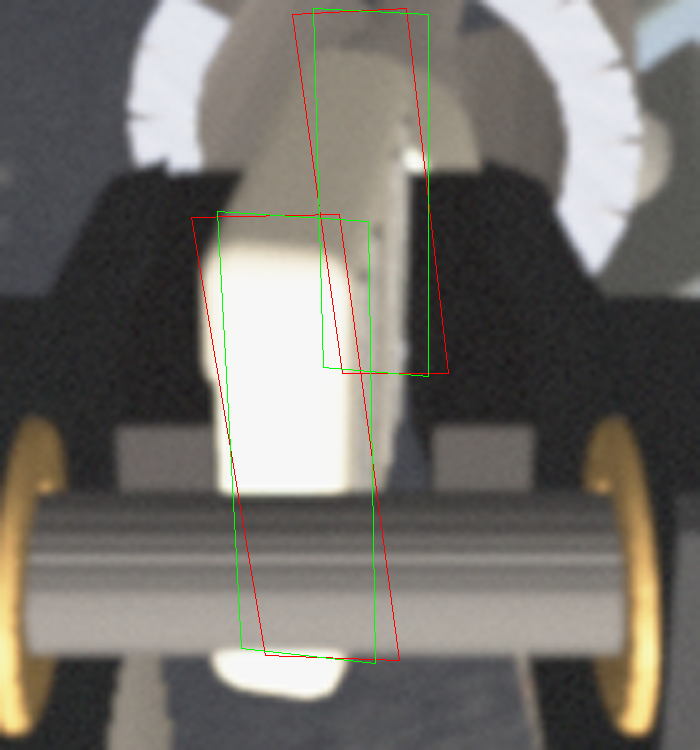

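View pics/o16s.png

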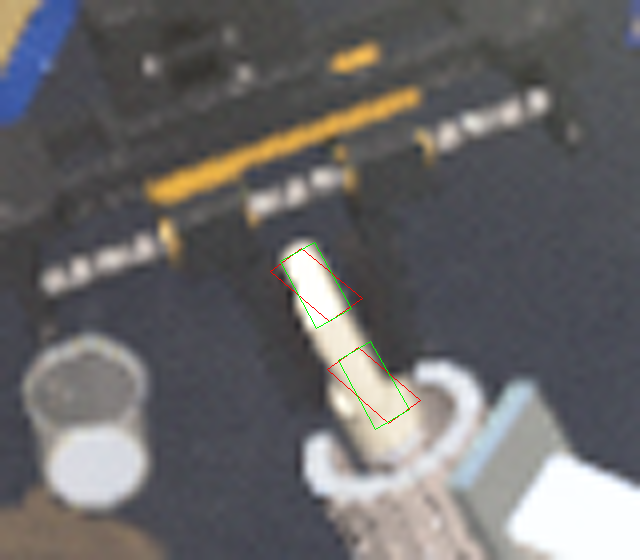

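Request:
drive_tool --deltas "-0.1 0 0.3 0 -1;-0.3 0.1 0.6 0 -1;-0.4 0.1 0.9 0 -1;-0.4 0.1 0.9 0 -1;-0.4 0.1 0.9 0 -1"

```text
time_s: 21.85
eef_pos: [0.5507, -0.0057, 0.2018]
orientation: [0.763, 0.299, 0.461, -0.34]
force: [-5.8, -1.4, 6.9]
width: 0.0163
```

```bash
python3 st.py
python3 - <<'E'
from ov import *
print(arm.read_state()['wrist_torque'])
cam("scene","s17");cam("wrist","w17")
overlay("w17",.0486,[.6,.70],220,220,360,370,5,"o17w")
overlay("s17",.0486,[.5,.70],230,200,310,270,8,"o17s")
E
```

```text
21.85 [ 0.5507 -0.0057  0.2018] [-1.06   0.447  0.991  2.159 -0.166  0.413  0.573] F [-5.8 -1.4  6.9] w 0.0163
toolx [ 0.342 -0.243 -0.908] y [0.796 0.589 0.142] jawdir 36.5
[0.72987271 0.09592115 0.41653413]
```

View pics/o17w.png

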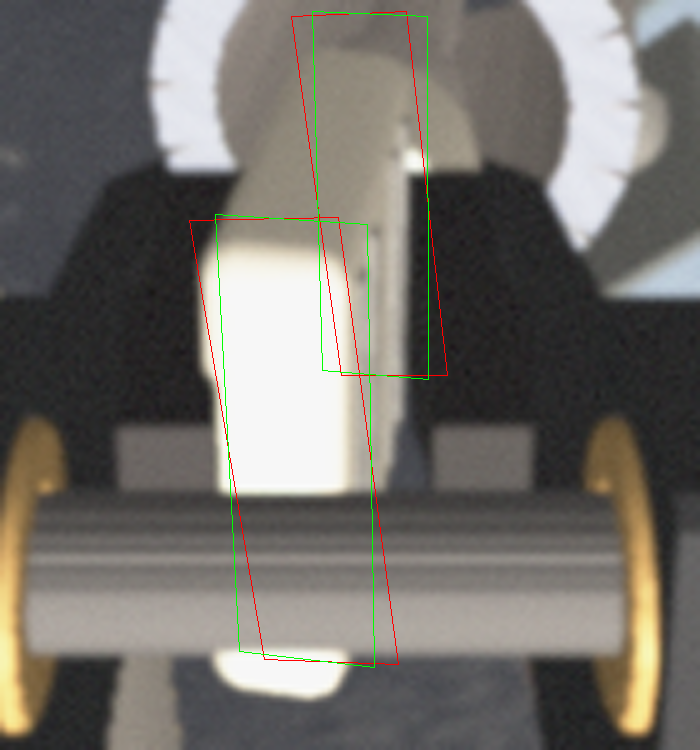

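View pics/o17s.png

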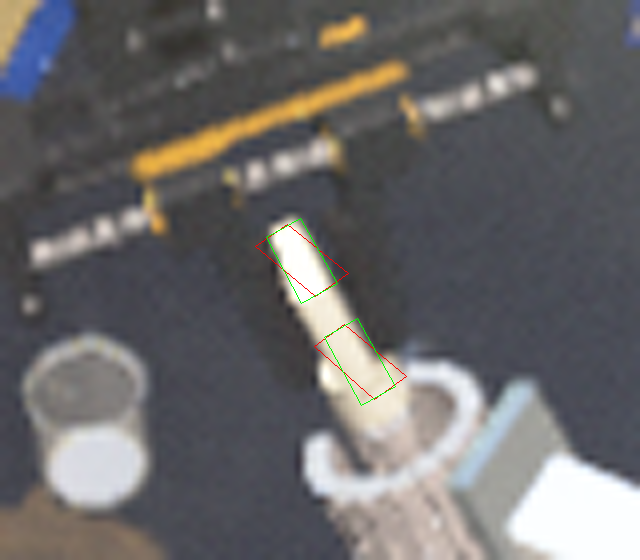

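Request:
drive_tool --deltas "0 0 0.1 0 -1;-0.05 0 0.1 0 -1"

```text
time_s: 22.15
eef_pos: [0.5502, -0.0057, 0.2027]
orientation: [0.763, 0.299, 0.462, -0.34]
force: [-4.8, -1.5, 6.4]
width: 0.0166
```

Request:
drive_tool --deltas "-0.05 0 0.1 0 -1;-0.05 0 0.1 0 -1"

```text
time_s: 22.35
eef_pos: [0.5496, -0.0055, 0.2035]
orientation: [0.763, 0.299, 0.462, -0.34]
force: [1.0, -2.6, -3.7]
width: 0.0167
```

```bash
python3 st.py
```

```text
22.35 [ 0.5496 -0.0055  0.2035] [-1.067  0.444  0.998  2.16  -0.162  0.417  0.57 ] F [ 1.  -2.6 -3.7] w 0.0167
toolx [ 0.342 -0.243 -0.908] y [0.795 0.589 0.142] jawdir 36.5
```

Request:
drive_tool --deltas "0 0 0 0 -0.7;0 0 0 0 -0.4;0 0 0 0 0;0 0 0 0 0;0 0 0 0 0" --squeeze 10

```text
time_s: 22.85
eef_pos: [0.5495, -0.0059, 0.204]
orientation: [0.762, 0.299, 0.462, -0.341]
force: [-0.2, 0.4, -1.1]
width: 0.0437
```

```bash
python3 st.py
python3 - <<'E'
from ov import *
cam("scene","s18");cam("wrist","w18")
overlay("w18",.047,[.6,.70],200,200,380,390,4,"o18w")
overlay("s18",.047,[.5,.70],230,200,310,270,8,"o18s")
E
```

```text
22.85 [ 0.5495 -0.0059  0.204 ] [-1.067  0.443  0.999  2.159 -0.161  0.418  0.569] F [-0.2  0.4 -1.1] w 0.0437
toolx [ 0.342 -0.243 -0.908] y [0.796 0.588 0.142] jawdir 36.5
```

View pics/o18w.png

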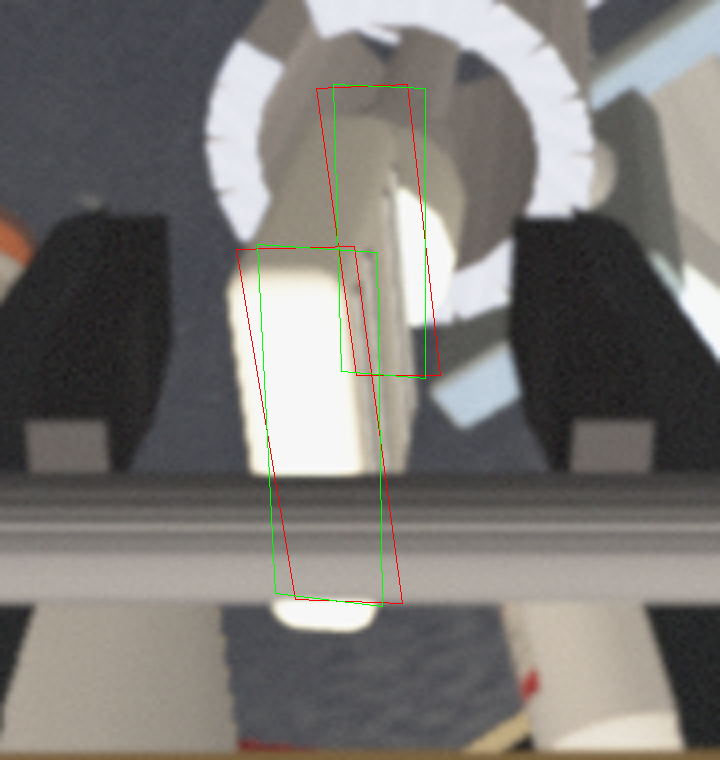

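View pics/o18s.png

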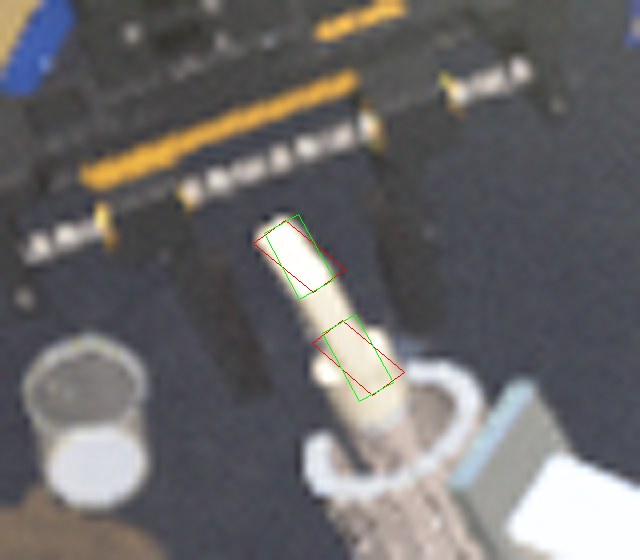

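Request:
drive_tool --deltas "-0.7 0.5 1.8 0 0;-1.7 1.2 4.5 0 0;-3.2 2.2 8.5 0 0;-4.8 3.4 12.7 0 0;-6 4.4 16 0 0;-6 4.4 16 0 0"

```text
time_s: 23.55
eef_pos: [0.4891, 0.0399, 0.3649]
orientation: [0.763, 0.3, 0.462, -0.339]
force: [0.6, 1.0, -0.3]
width: 0.044
```

```bash
python3 st.py
python3 - <<'E'
from ov import *
cam("scene","s19");cam("wrist","w19");cam("top","t19")
overlay("s19",.047,[.55,.70],230,200,330,330,5,"o19s")
E
```

```text
23.55 [0.4891 0.0399 0.3649] [-1.61  -0.191  1.094  2.075  0.653  1.049 -0.202] F [ 0.6  1.  -0.3] w 0.044
toolx [ 0.343 -0.239 -0.908] y [0.794 0.591 0.144] jawdir 36.6
```

View pics/o19s.png

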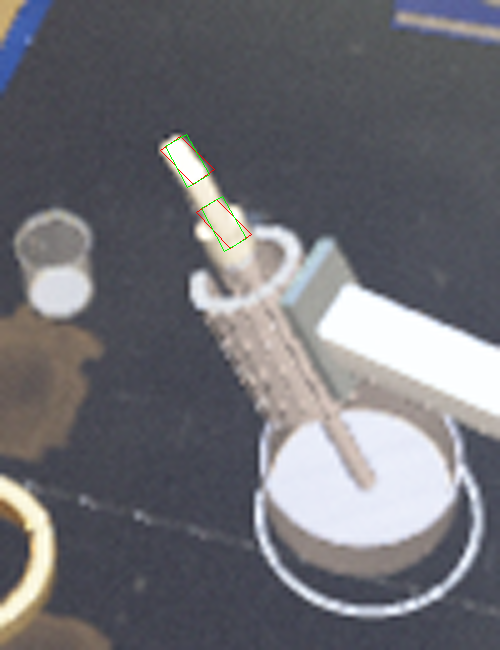

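View pics/s19.png

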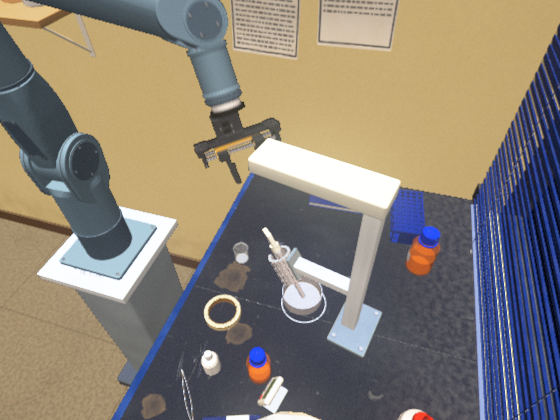

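View pics/w19.png

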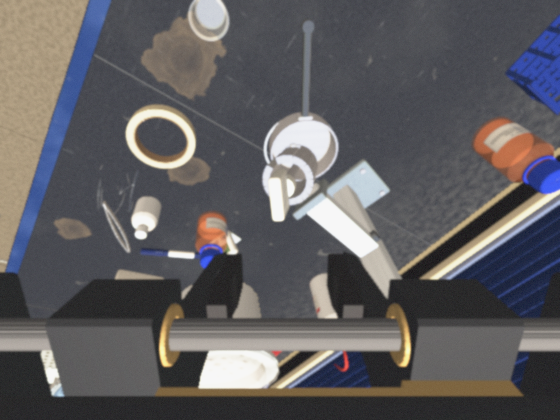

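Run:
```python
from ov import *
c=cam("scene","s20")
big=cv2.resize(c["img"][200:340,230:400,::-1],None,fx=4,fy=4,interpolation=cv2.INTER_CUBIC)
for cen,r,col in [((.6397,-.0252),.06,(0,255,0)),((.6332,-.0105),.055,(0,0,255))]:
    pts=[proj(c,[cen[0]+r*np.cos(a),cen[1]+r*np.sin(a),0.001]) for a in np.linspace(0,6.28,80)]
    cv2.polylines(big,[np.array([[(u-229.5)*4,(v-199.5)*4] for u,v in pts],int)],True,col,1)
cv2.imwrite("pics/s20d.png",big)
```

```text
(no output)
```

View pics/s20d.png

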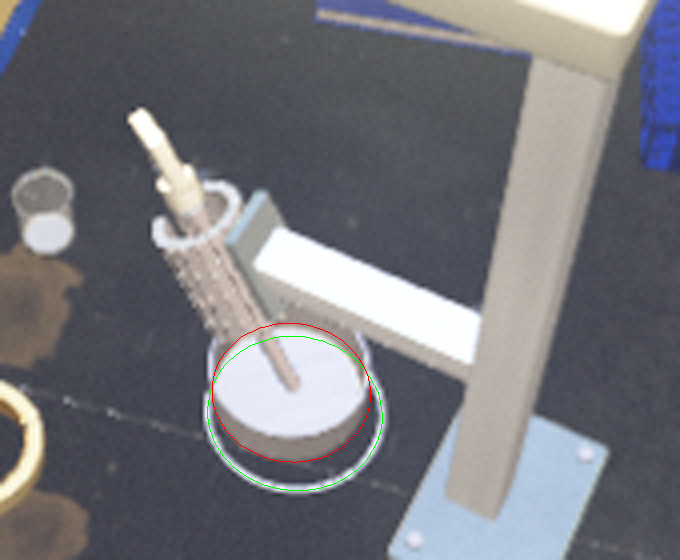

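The overlay puts the pan about 16 mm from the ring's centre, inside the 28 mm limit. The probe is down in the pan with its grip turned, and the robot touches nothing, so I'm handing in.

```bash
python3 -c "
from cell import arm
print(arm.finish_job(), arm.read_state()['time_s'])"
```

```text
the job is handed in; nothing more can be done
the job is handed in; nothing more can be done
```

I slid the pan onto the ring by its handle. I then pressed the probe to its end stop, turned the grip clockwise against the notch's end wall, let it rise into the notch and released it. I handed in at about 24 s of the 64 s; no verdict is reported.

- **Tilting the tool:** the moves only allow turns about the vertical. I tilted the tool about 25° by pushing the arm against its reach limit high above the bench, then came down along the probe.
- **End stop:** I felt it after about 58.5 mm. The highest axial force I read was about 31 N, including about 10 N from the spring, so roughly 21 N was on the stop.
- **Notch:** the probe rose about 11 to 12 mm before it was held, a little more than the stated 10 mm. After release, pictures about 1 s apart showed it down in the pan. An overlay put the grip at about 0.66 to 0.7 rad.
- **Pan:** it is off-centre, about 16 mm from the ring's centre by image overlay, within the 28 mm limit. The dead-reckoned value from the gripper was about 12 mm, so the two differ by about 4 mm.
- **Bottles and beaker:** I did not touch them, and they looked unmoved in the last pictures; I did not measure them.
- **One unexplained force:** I read about 25 N on the tool while lowering onto the pan handle. It was gone once the handle was gripped.

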